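# Nip up a mounted specimen in a cam vise whose knob has seized

## Task

Stand the green mounted specimen upright on the bed of the small cam vise, loose between its two jaws, and let go of it. Then break the vise's seized black knob loose with a short firm clockwise twist, run it on clockwise until the jaw has pushed the specimen home into the vee jaw, and nip it up hand-tight, to about 25 N: under 12 N it could slip, and over 50 N the resin cracks. Leave it clamped and leave the other things alone.

Things in the scene. Friction and masses are not known exactly. Their poses are not given: they have to be found in the camera images.
- green_specimen: pale green resin cylinder, 38 mm across, 22 mm high, about 31 g, the only green one; origin at the centre of its underside, z up. Starts in a row along y on the worktop with a tan and a black one, which change places, centres 60 mm apart or more. The dryer's front stands some 45 mm beyond the row's centre line: grip it left and right (along y), not front and back
- vise: blue-grey cam vise fixed to the worktop, base 204 x 70 x 12 mm; origin at the centre of its underside; x axis along its length from the knob to the fixed vee jaw, z up. In its frame (mm): knob axis x=-60, y=0; steel bed 46 wide, top z=22, x=-34 to 100. Where the specimen goes nothing stands above the bed but the jaws, 31 and 37 wide, narrower than the specimen: grip it across y there
- bed (a point): point on the bed between the open jaws, at x=21, y=0, z=22 mm in the vise's frame: stand the specimen's centre here, within 3 mm along and 5 mm across the vise. The vee jaw beyond it (aluminium, dark 120 degree vee, 42 mm high) is bolted in slots, its place not measured: the jaws stand 44 to 49.5 mm apart for this specimen, which the moving jaw slides home into the vee
- knob_grip (a point): on the upright axis of the black fluted knob, 60 mm over the worktop. The knob is a cylinder 44 mm across, from 45 to 72 mm over the worktop, gripped from above across any diameter. Below it a steel spiral cam (up to 37 mm radius) has its top 37 mm over the worktop: keep fingertips above 40 mm
- knob (a joint): knob angle, rad: 0 at its open stop, where it starts seized, growing clockwise seen from above (negative about z) to 4.2. 0.6 to 0.8 N m break it loose, within 0.3 rad, sometimes after 0.05 rad of free play; then it runs at about 0.12 N m. It meets the seated specimen somewhere from 1.5 to 2.9 rad, depending on the vee jaw's place, and must be felt. Up to some 1.5 rad fit in a grasp
- jaw: sliding aluminium jaw, dark steel face, top 43 mm over the worktop. The cam moves it 4 mm per rad of knob towards the vee jaw. Origin on the vise's x axis, 1 mm beyond its face: the vise's origin when the knob reads 0. Each newton it clamps with adds 0.004 N m to the knob's torque; 12 to 50 N take about 0.15 rad; the cam's friction holds what was clamped when the knob is let go
- tan_specimen: tan resin cylinder, 30 mm across, 18 mm high, a bystander; origin at the centre of its underside
- black_specimen: black resin cylinder, 32 mm across, 15 mm high, a bystander; origin at the centre of its underside
- cup: clear glass beaker, 55 mm across, 72 mm high, behind the vise, a bystander; origin at the centre of its underside
There are look-alikes about, which are no part of the job. Leave any turquoise look-alike of the green_specimen alone.

How it is judged (in metres and radians):
On the way, in this order (a step that is already met when the one before it is completed fails the run):
1. the green specimen stands upright and released on the vise's bed between the jaws (horizontal distance between green_specimen and bed below 0.008 m and z of green_specimen in the frame of vise below 0.025 m and angle between green_specimen's own z axis and vertical below 0.08 rad and contact force between the fingers and green_specimen below 0.1 N), for 0.2 s.
2. the knob has been broken loose and turned on (past 0.5 rad) (value of joint knob above 0.5 rad), for 0.1 s.
3. the jaw clamps the specimen, home in the vee, with more than 12 N (contact force between jaw and green_specimen above 12 N), for 0.2 s.
At the end, for the whole second after the job is handed in: the green specimen stands upright (within 4.5 degrees) on the bed, at rest, centred by the vee (within 3 mm of the vise's centre line), clamped by the jaw with more than 12 N (contact force between jaw and green_specimen above 12 N and y of green_specimen in the frame of vise between -0.003 and 0.003 m and z of green_specimen in the frame of vise below 0.026 m and angle between green_specimen's own z axis and vertical below 0.08 rad and linear speed of green_specimen below 0.01 m/s); the robot touches nothing.
It fails at once if the resin is cracked: the jaw presses the specimen with more than 50 N (contact force between jaw and green_specimen above 50 N).
It fails at once if a bystander is moved by more than 15 mm (distance of any of tan_specimen, black_specimen, cup from where it was at the start of the episode above 0.015 m).
It also fails if it takes over 72 s, if anything falls off the work surface, if the arm or the gripper's body presses on something with over 40 N, if the wrist force passes 120 N, or if a joint passes its speed limit or range.

## Robot

A 6-joint arm with a two-finger parallel gripper is mounted at the origin on a cart in front of the work surface, level with it; the furniture and walls round the work are solid. World frame = base frame: x ahead of the robot, y to its left, z up, the work surface at z = 0. Lengths are in mm, angles in rad, forces in N, time in s.
With the tool pointing down it reaches from about 200 to 875 mm from the base axis. Payload 3.4 kg.
Tool frame: the origin (TCP) lies at the centre of the arm's flange, where the gripper is bolted on; the fingertips stand 199 mm ahead of it and the grasp point (between the pads) lies 180 mm ahead of it; y points along the fingers, x is the direction in which the jaws open and shut, and the axes are right-handed (so a half turn about y gives the same grasp; the last joint's range is limited). The gripper opens to 94 mm and grips with 3 to 60 N. Pads are 16 mm wide; open, the fingers measure 119 mm over their backs; the gripper's body (75 mm by 177 mm) begins 78 mm behind the grasp point.
Start: joints at [1.096, 0.276, 1.505, -0, 1.361, -0.121], TCP at [199.228, 539.4, 404.693] pointing down, gripper open.
Joint ranges: [-2.89, 2.89], [-0.75, 2.08], [0.22, 2.7], [-1.18, 4.32], [0.11, 2.71], [-2.7, 2.7]. Speed limits (rad/s): [2.57, 2.57, 3.14, 3.14, 3.14, 3.14].

## Interface

Orientations are given as a rotation vector (axis times angle).
In Python, from plant import robot, imaging, workorder gives the robot as it stands.
- The arm moves only by the shell command python3 -m pendant 'ROWS' [FORCE]. ROWS is JSON, a list of rows, each a list of 7 numbers: the shift along the tool's x, y, z in m, then the turn, a rotation vector about the tool's x, y, z in degrees, then the opening, from 0 (shut) to 1 (fully open). In form: [[dx, dy, dz, wx, wy, wz, grip], ...]. A call has 1 to 12 rows; each row is the pose to reach, as a shift and turn from the pose measured when the call began, along the tool's axes at that moment; what a row does not reach only later rows make up. A row lasts 1/12 s, in which the tool goes at most 41.7 mm and 7.16 degrees, less where a joint would pass 70% of its speed; a pose out of reach is approached as far as the arm can. A call with a gripper value outside its range is refused whole. The fingers move at their own pace and stop on an object; FORCE is the grip in N (left out, the last holds). Time passes only in rows, so rows that repeat a pose let the fingers close. It gives the time, the measured TCP pose, the force and the opening at its end, in the units of the state.
- robot.observe(): the state, without advancing time (a new reading comes with each control period).
- imaging.read_camera(name): name is "side" or "top" or "wrist"; returns a dict with "img" (480x640x3 uint8, red, green, blue), "camera_matrix" (3x3 intrinsics, pixels), "dist_coeffs" ([k1, k2, p1, p2, k3] as OpenCV has them; the pictures are not rectified), "T" (4x4, takes a point from camera to world coordinates). Camera axes: x right, y up, looking along -z (the intrinsics and any distortion apply to the point x, -y, -z); pixel columns grow to the right and rows downward; lengths in mm; the calibration is good to about 2 mm. A picture is of the moment at which its call begins. There is no depth.
- workorder.sign_off(): hands the job in, once; it reports no verdict.
Trained networks look in a picture, given as the dict that the camera call returned (one of the last four; its "shot" number tells which), for a name from the list of things; names that differ only in an ending like _2 or _b are one class to them, and where a whole thing is asked for, a point or a joint stands for the part that bears it (a point fixed in the world has none). Each returns a list of dicts, best first, with "confidence" (0 to 1); they miss things now and then, are a little off and sometimes report something else, mostly with a low value. They report only what shows in the picture. A call takes as long as a camera call. They do not tell look-alikes from the thing itself.
- imaging.regions_of(picture, thing): "pixels" (480x640 bool, what is visible of it) and "centre" ([column, row] in pixels, amid what is visible of it).
The state is a dict: "clock": time; "joint_positions": joint angles; "joint_velocities": joint speeds; "joint_efforts": joint torques, N m; "tcp_pos": TCP position; "tool_rot": TCP orientation; "ft_force": force on the tool from outside, world axes, zero at the start; "moment": the same for the moment, N m; "width": finger opening in mm.
Only numpy, scipy, OpenCV 4.12 (cv2) and the standard library are available. Lean on these libraries where they do the work, as an engineer would, in place of code of your own. Each camera call takes 0.05 s, during which the arm holds its last target.

## Working session

There is one attempt and no reset: what is moved stays moved. The work goes in short steps, Python scripts to look and compute and a shell command to move; the robot and the scene stay as the last step left them, time stands still between calls to the robot, and variables do not carry over. Pictures are saved under pics/ and viewed, and the job is handed in when it is done.

```bash
ls; mkdir -p pics; python3 - <<'E'
from plant import robot, imaging, workorder
import cv2
print(robot.observe())
for n in ["side","top","wrist"]:
    p=imaging.read_camera(n); cv2.imwrite(f"pics/{n}0.png",p["img"][:,:,::-1]); print(n,p["camera_matrix"],p["dist_coeffs"],p["T"])
E
```

```text
pics
{'clock': 0.0, 'joint_positions': array([ 1.09598963e+00,  2.76526656e-01,  1.50608316e+00, -6.14008486e-06,
        1.36068255e+00, -1.20967042e-01]), 'joint_velocities': array([ 0.00114709, -0.00179327, -0.00052646, -0.00039246, -0.00029913,
        0.00222512]), 'joint_efforts': array([ 1.83267060e-03, -4.04584622e+01, -2.37228584e+01,  7.03119999e-02,
        3.44864430e-02, -1.24132848e-04]), 'tcp_pos': array([199.12993389, 539.19356068, 403.86333249]), 'tool_rot': array([-1.35689419, -0.94358995,  0.94606745]), 'ft_force': array([-0.3434673 , -0.98957057, -0.53931989]), 'moment': array([-0.05923107,  0.00041638,  0.02188884]), 'width': 94.44152524320612}
side [[549.00977307   0.         312.49356729]
 [  0.         549.00977307 239.76892712]
 [  0.           0.           1.        ]] [-0.01218728  0.          0.          0.          0.        ] [[ 8.59788659e-01  2.22683586e-01 -4.59538336e-01  1.85334335e+02]
 [-5.10438716e-01  4.00667157e-01 -7.60866707e-01 -7.29322050e+02]
 [ 1.46893917e-02  8.88750724e-01  4.58155402e-01  4.64548525e+02]
 [ 0.00000000e+00  0.00000000e+
[... 262 characters left out ...]
1 -2.07222324e-01  4.21014553e+02]
 [-9.99999076e-01  1.30615016e-03 -3.77773419e-04 -7.91985800e+01]
 [-9.89095952e-05  2.07222644e-01  9.78293803e-01  9.12535609e+02]
 [ 0.00000000e+00  0.00000000e+00  0.00000000e+00  1.00000000e+00]]
wrist [[400.05576996   0.         328.1541239 ]
 [  0.         400.05576996 237.24287302]
 [  0.           0.           1.        ]] [-0.06861806  0.          0.          0.          0.        ] [[ 3.45626234e-01 -9.05986195e-01 -2.44400330e-01  1.29807023e+02]
 [ 9.38370915e-01  3.33255540e-01  9.16557157e-02  5.64877941e+02]
 [-1.59104911e-03 -2.61016781e-01  9.65332952e-01  3.84937479e+02]
 [ 0.00000000e+00  0.00000000e+00  0.00000000e+00  1.00000000e+00]]
```

View pics/top0.png

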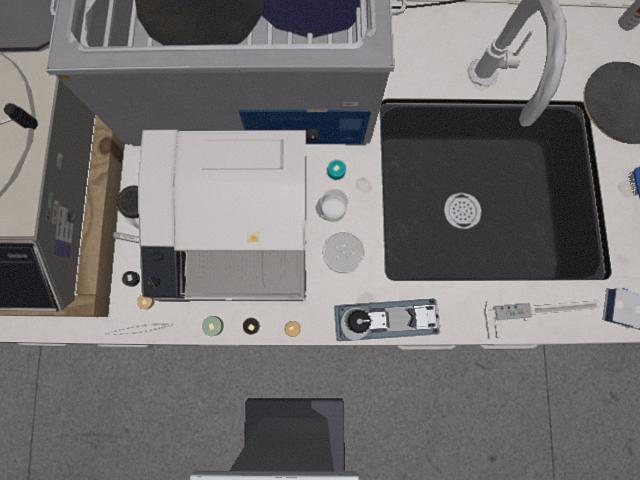

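View pics/side0.png

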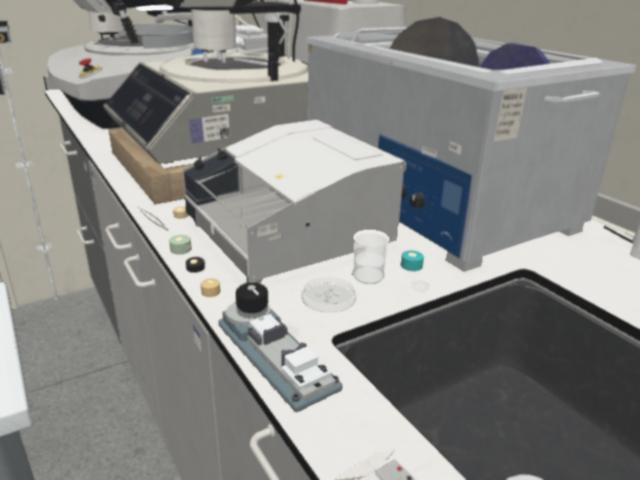

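View pics/wrist0.png

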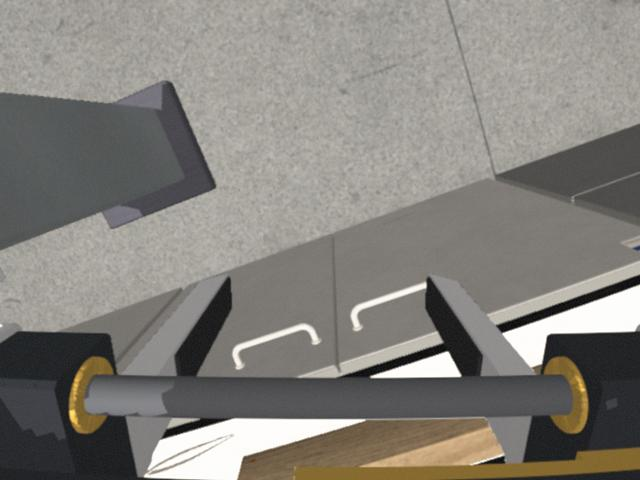

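```bash
cat > h.py <<'E'
from plant import robot, imaging, workorder
import cv2, numpy as np
from scipy.spatial.transform import Rotation as R
def ray(p,uv):
    n=cv2.undistortPoints(np.array(uv,float).reshape(-1,1,2),p["camera_matrix"],p["dist_coeffs"]).reshape(-1,2)
    d=np.c_[n[:,0],-n[:,1],-np.ones(len(n))]@p["T"][:3,:3].T
    return p["T"][:3,3],d
def onplane(p,uv,z):
    o,d=ray(p,uv); return o+d*((z-o[2])/d[:,2])[:,None]
def proj(p,X):
    X=np.atleast_2d(X).astype(float); c=(X-p["T"][:3,3])@p["T"][:3,:3]; c=c*[1,-1,-1]
    return cv2.projectPoints(c,np.zeros(3),np.zeros(3),p["camera_matrix"],p["dist_coeffs"])[0].reshape(-1,2)
def tri(obs):
    A=np.zeros((3,3));b=np.zeros(3)
    for p,uv in obs:
        o,d=ray(p,[uv]); d=d[0]/np.linalg.norm(d[0]); M=np.eye(3)-np.outer(d,d); A+=M;b+=M@o
    return np.linalg.solve(A,b)
def save(p,name,box=None,s=1):
    im=p["img"][:,:,::-1]
    if box: im=im[box[1]:box[3],box[0]:box[2]]
    im=cv2.resize(im,None,fx=s,fy=s,interpolation=cv2.INTER_CUBIC); cv2.imwrite(f"pics/{name}.png",im)
def st():
    s=robot.observe(); Rm=R.from_rotvec(s["tool_rot"]).as_matrix()
    print("t",round(s["clock"],2),"tcp",s["tcp_pos"].round(1),"grasp",(s["tcp_pos"]+180*Rm[:,1]).round(1),"F",s["ft_force"].round(1),"M",s["moment"].round(2),"w",round(s["width"],1),"q",s["joint_positions"].round(2)); return s,Rm
E
python3 - <<'E'
from h import *
s,Rm=st(); print(Rm.round(3))
P={n:imaging.read_camera(n) for n in ("top","side")}
save(P["top"],"top1",(100,270,460,350),2.2); save(P["side"],"side1",(120,190,460,420),2.2)
for n in P:
  for th in ["green_specimen","vise","knob","jaw","tan_specimen","black_specimen","cup","bed","knob_grip"]:
    try:
      for r in imaging.regions_of(P[n],th)[:3]:
        print(n,th,round(r["confidence"],2),np.round(r["centre"],1),int(r["pixels"].sum()),onplane(P[n],[r["centre"]],{"knob":72,"knob_grip":72}.get(th,10))[0].round(1))
    except Exception as e: print(th,e)
E
```

```text
t 0.15 tcp [199.2 539.3 404. ] grasp [199.1 539.1 224. ] F [-0.9 -0.2 -0.1] M [ 0.01 -0.    0.05] w 94.0 q [ 1.1   0.28  1.51 -0.    1.36 -0.12]
[[ 0.346 -0.001 -0.938]
 [ 0.938 -0.001  0.346]
 [-0.001 -1.     0.   ]]
top green_specimen 0.64 [211.5 327.2] 353 [422.4 126.   10. ]
top green_specimen 0.62 [335.4 170.3] 276 [ 746.8 -119.6   10. ]
top vise 0.78 [376.2 319.4] 3020 [ 438.3 -197.6   10. ]
top knob 0.59 [354.7 321. ] 783 [ 434.3 -150.    72. ]
top jaw 0.53 [377.3 321.6] 305 [ 434.1 -199.7   10. ]
top tan_specimen 0.57 [292.1 328.2] 171 [421.3 -32.4  10. ]
top black_specimen 0.59 [251.7 327.1] 238 [423.1  46.8  10. ]
top cup 0.67 [335.4 203.2] 781 [ 675.  -119.1   10. ]
top bed 0.72 [374.5 320.5] 2997 [ 436.2 -194.2   10. ]
top bed 0.72 [379.8 319.2] 286 [ 438.7 -204.7   10. ]
top knob_grip 0.8 [355.9 322.5] 780 [ 431.6 -152.2   72. ]
side green_specimen 0.85 [415.4 257.3] 431 [ 761.9 -116.4   10. ]
side green_specimen 0.6 [177.6 243.3] 391 [425.2 130.   10. ]
side green_specimen 0.16 [369.4 257.7] 1646 [692. -79.  10.]
side vise 0.71 [180.2 243.3] 395 [429.2 127.8  10. ]
side vise 0.55 [267.  342.3] 5892 [ 437.3 -200.    10. ]
side vise 0.49 [246.7 302.9] 1455 [ 452.9 -101.9   10. ]
side knob 0.62 [247.4 302.3] 1385 [ 417.7 -186.7   72. ]
side jaw 0.64 [265.1 331.9] 690 [ 445.2 -178.4   10. ]
side tan_specimen 0.9 [212.3 289. ] 321 [422.9 -41.4  10. ]
side black_specimen 0.82 [193.  263.9] 319 [423.8  46.7  10. ]
side black_specimen 0.61 [178.2 242.3] 428 [427.4 133.2  10. ]
side cup 0.58 [368.2 259.9] 1630 [685.7 -84.2  10. ]
side bed 0.65 [265.6 338.7] 5529 [ 439.1 -192.2   10. ]
side knob_grip 0.81 [249.2 303.7] 1365 [ 418.4 -190.7   72. ]
side knob_grip 0.6 [193.5 263.5] 270 [392.3 -58.4  72. ]
```

View pics/top1.png

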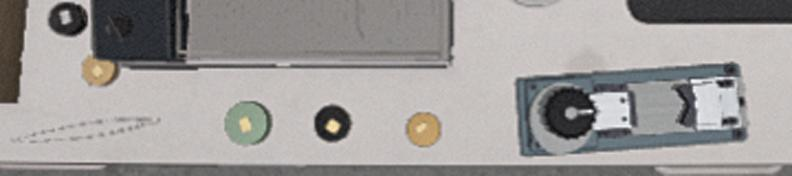

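View pics/side1.png

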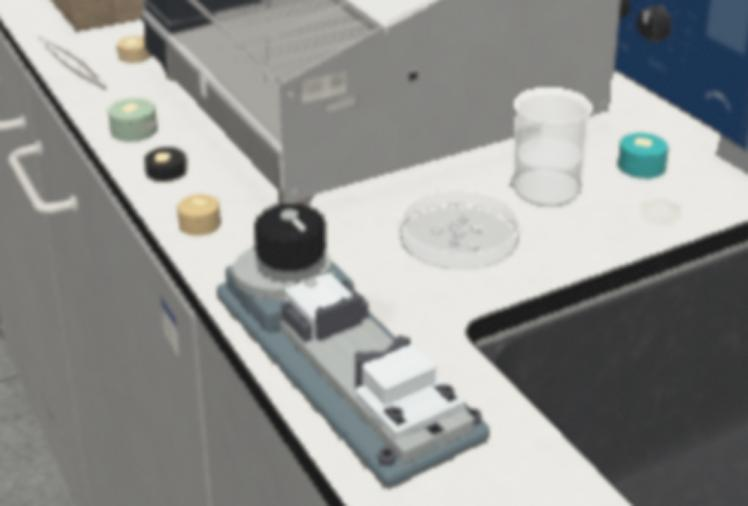

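```bash
python3 -m pendant '[[-0.15,0,-0.17,0,-10,0,1],[-0.3106,0.024,-0.352,0,-20.2,0,1],[-0.3106,0.024,-0.352,0,-20.2,0,1],[-0.3106,0.024,-0.352,0,-20.2,0,1],[-0.3106,0.024,-0.352,0,-20.2,0,1],[-0.3106,0.024,-0.352,0,-20.2,0,1],[-0.3106,0.024,-0.352,0,-20.2,0,1],[-0.3106,0.024,-0.352,0,-20.2,0,1],[-0.3106,0.024,-0.352,0,-20.2,0,1],[-0.3106,0.024,-0.352,0,-20.2,0,1],[-0.3106,0.024,-0.352,0,-20.2,0,1],[-0.3106,0.024,-0.352,0,-20.2,0,1]]'
python3 - <<'E'
from h import *
s,Rm=st(); print(Rm.round(3))
p=imaging.read_camera("wrist"); save(p,"w1")
for r in imaging.regions_of(p,"green_specimen")[:2]: print(r["confidence"],r["centre"],r["pixels"].sum(),onplane(p,[r["centre"]],12).round(1))
E
```

```text
clock: 2.15
tcp_pos: [423.7, 122.3, 380.7]
tool_rot: [-1.215, -1.206, 1.206]
ft_force: [0.6, 0.3, 0.8]
width: 94.1
t 2.15 tcp [423.7 122.3 380.7] grasp [424.  121.9 200.7] F [0.6 0.3 0.8] M [ 0.03 -0.04 -0.07] w 94.1 q [ 0.12  0.09  1.81 -0.    1.24 -1.44]
[[ 0.005  0.002 -1.   ]
 [ 1.    -0.002  0.005]
 [-0.002 -1.    -0.002]]
```

View pics/w1.png

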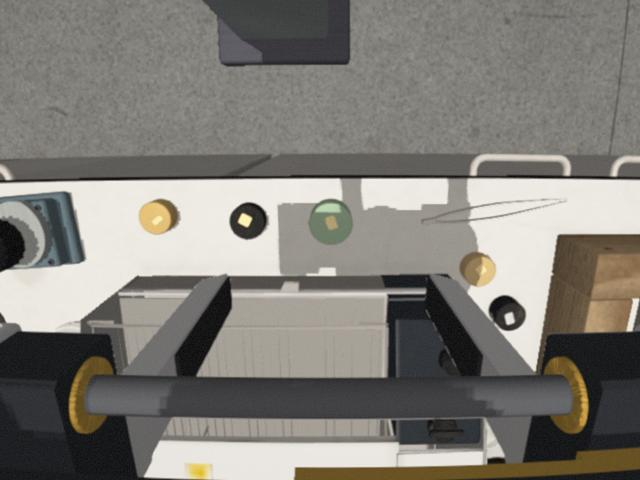

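```bash
python3 - <<'E'
from h import *
p=imaging.read_camera("wrist")
def blob(p,box):
    im=p["img"].astype(int); m=((im[:,:,1]-im[:,:,0])>12)&((im[:,:,1]-im[:,:,2])>3)
    k=np.zeros_like(m);k[box[1]:box[3],box[0]:box[2]]=1; m&=k.astype(bool)
    cs,_=cv2.findContours(m.astype(np.uint8),0,1); c=max(cs,key=cv2.contourArea); h=cv2.convexHull(c); return cv2.minEnclosingCircle(h), cv2.boundingRect(h)
b=blob(p,(280,180,380,265)); print(b)
print(onplane(p,[b[0][0]],22),onplane(p,[b[0][0]],18))
for n,box in(("top",(190,305,232,345)),("side",(160,225,195,260))):
    q=imaging.read_camera(n); b=blob(q,box); print(n,b, onplane(q,[b[0][0]],20 if n=="top" else 11))
# image bounding model fit
E
```

```text
(((329.259765625, 222.4608917236328), 21.78447914123535), (308, 201, 42, 44))
[[427.8353064  124.02398422  22.        ]] [[428.76279469 124.02853667  18.        ]]Traceback (most recent call last):
  File "<stdin>", line 10, in <module>
  File "<stdin>", line 6, in blob
ValueError: max() iterable argument is empty
```

```bash
python3 -m pendant '[[0.0026,0.035,-0.0025,0,0,0,0.68],[0.0026,0.075,-0.0025,0,0,0,0.68],[0.0026,0.11,-0.0025,0,0,0,0.68],[0.0026,0.14,-0.0025,0,0,0,0.68],[0.0026,0.14,-0.0025,0,0,0,0.68],[0.0026,0.14,-0.0025,0,0,0,0.68]]' 15
python3 - <<'E'
from h import *
s,Rm=st()
p=imaging.read_camera("wrist"); save(p,"w2")
p=imaging.read_camera("side"); save(p,"s2",(100,150,420,390),2.4)
E
```

```text
clock: 2.85
tcp_pos: [423.2, 129.9, 240.1]
tool_rot: [-1.206, -1.206, 1.21]
ft_force: [0.5, 0.4, 0.4]
width: 64.0
t 2.85 tcp [423.2 129.9 240.1] grasp [422.4 130.   60.1] F [0.5 0.4 0.4] M [ 0.05 -0.02  0.  ] w 64.0 q [ 0.14  0.25  2.02  0.    0.88 -1.43]
```

View pics/w2.png

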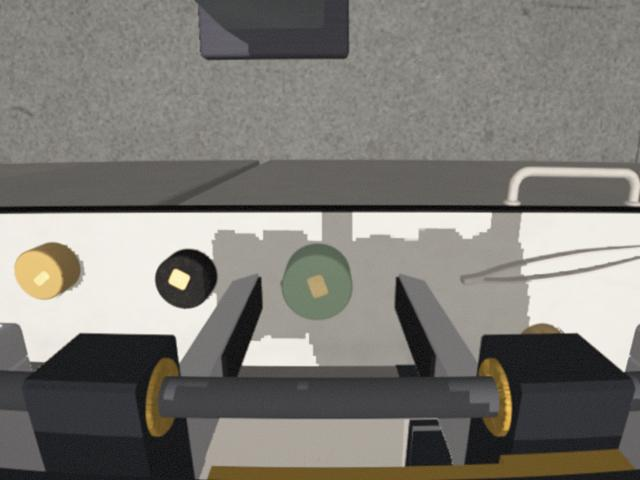

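View pics/s2.png

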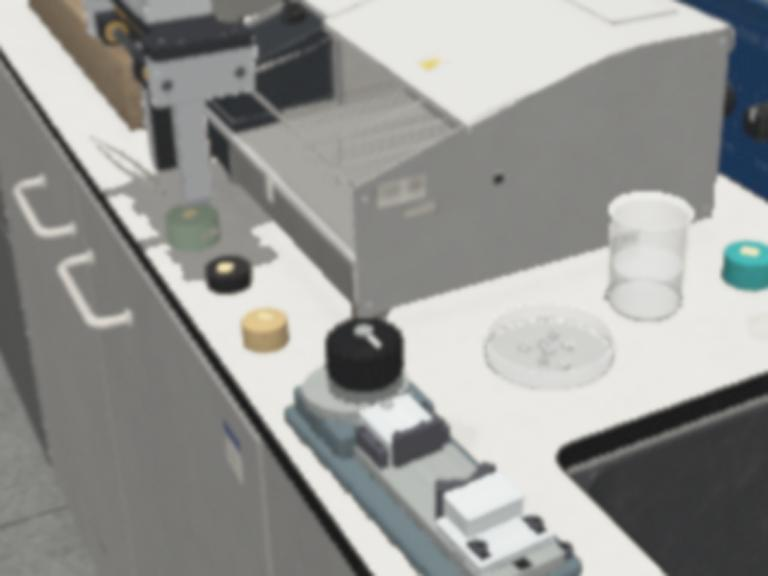

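```bash
python3 - <<'E'
from h import *
s,Rm=st(); p=imaging.read_camera("wrist")
im=p["img"].astype(int); m=((im[:,:,1]-im[:,:,0])>12)&((im[:,:,1]-im[:,:,2])>3)
m[:230]=0;m[330:]=0
cs,_=cv2.findContours(m.astype(np.uint8),0,1); c=max(cs,key=cv2.contourArea)
print(cv2.boundingRect(c),cv2.contourArea(c))
x,y,w,h=cv2.boundingRect(c)
print(onplane(p,[(x+w/2,y+h/2),(x,y+h/2),(x+w,y+h/2),(x+w/2,y+h)],22).round(1), onplane(p,[(x+w/2,y)],0))
E
```

```text
t 2.95 tcp [424.8 129.7 242.2] grasp [425.2 130.   62.2] F [0.5 0.4 0.4] M [0.01 0.03 0.03] w 63.7 q [ 0.14  0.24  2.02  0.    0.88 -1.43]
(283, 238, 68, 74) 3434.0
[[426.7 123.5  22. ]
 [426.7 105.3  22. ]
 [426.7 141.7  22. ]
 [448.4 123.3  22. ]] [[412.16904455 123.08090253   0.        ]]
```

```bash
python3 -m pendant '[[-0.006,0.0,-0.0035,0,0,0,0.68],[-0.006,0.018,-0.0035,0,0,0,0.68],[-0.006,0.036,-0.0035,0,0,0,0.68],[-0.006,0.036,-0.0035,0,0,0,0.68],[-0.006,0.036,-0.0035,0,0,0,0.68]]' 15
python3 - <<'E'
from h import *
s,Rm=st()
p=imaging.read_camera("wrist"); save(p,"w3")
E
```

```text
clock: 3.42
tcp_pos: [429.0, 123.4, 207.3]
tool_rot: [-1.212, -1.212, 1.205]
ft_force: [0.1, 0.7, -0.1]
width: 64.0
t 3.42 tcp [429.  123.4 207.3] grasp [429.7 123.7  27.3] F [ 0.1  0.7 -0.1] M [0.02 0.02 0.01] w 64.0 q [ 0.12  0.3   2.06  0.    0.78 -1.45]
```

View pics/w3.png

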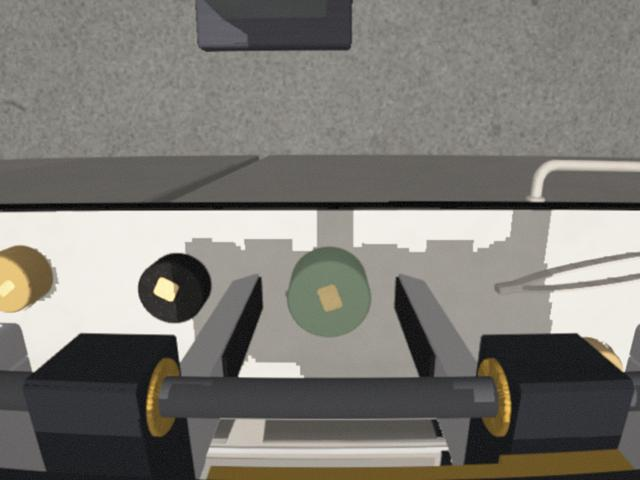

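```bash
python3 -m pendant '[[0,0.0025,0,0,0,0,0.68],[0,0.0025,0,0,0,0,0.3],[0,0.0025,0,0,0,0,0.3],[0,0.0025,0,0,0,0,0.3],[0,0.0025,0,0,0,0,0.3],[0,0.0025,0,0,0,0,0.3]]' 20
python3 - <<'E'
from h import *
s,Rm=st()
p=imaging.read_camera("wrist"); save(p,"w4")
E
```

```text
clock: 3.97
tcp_pos: [429.3, 123.5, 205.4]
tool_rot: [-1.213, -1.213, 1.204]
ft_force: [-0.2, 0.6, 2.4]
width: 37.3
t 3.97 tcp [429.3 123.5 205.4] grasp [430.4 123.9  25.4] F [-0.2  0.6  2.4] M [0.06 0.05 0.01] w 37.3 q [ 0.12  0.3   2.06  0.    0.77 -1.45]
```

View pics/w4.png

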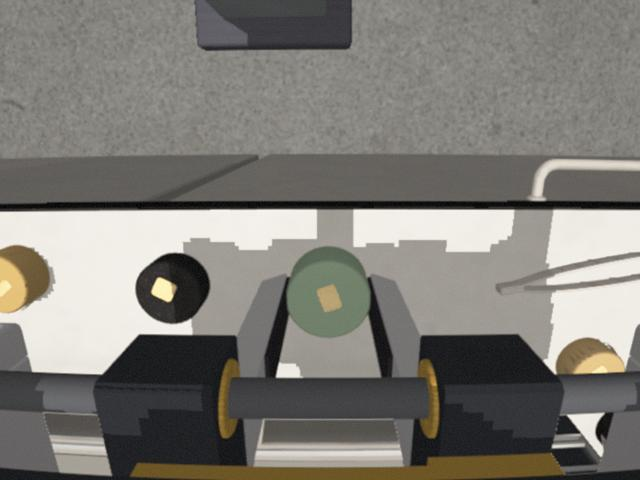

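```bash
python3 -m pendant '[[0,-0.02,0,0,0,0,0.3],[0,-0.055,0,0,0,0,0.3],[0,-0.09,0.02,0,0,0,0.3],[0,-0.12,0.045,0,0,0,0.3],[-0.02,-0.12,0.08,0,7,0,0.3],[-0.05,-0.12,0.10,0,14,0,0.3],[-0.09,-0.12,0.10,0,21,0,0.3],[-0.13,-0.12,0.10,0,28,0,0.3],[-0.17,-0.12,0.10,0,35,0,0.3],[-0.21,-0.12,0.10,0,42,0,0.3],[-0.25,-0.12,0.10,0,49,0,0.3],[-0.29,-0.12,0.10,0,56,0,0.3]]'
python3 - <<'E'
from h import *
s,Rm=st(); print(Rm.round(3), np.degrees(np.arctan2(Rm[1,0],Rm[0,0])))
p=imaging.read_camera("wrist"); save(p,"w5")
p=imaging.read_camera("top"); save(p,"t5")
E
```

```text
clock: 5.02
tcp_pos: [327.3, -168.4, 324.5]
tool_rot: [-1.522, -0.463, 0.453]
ft_force: [1.0, 0.3, -1.1]
width: 37.1
t 5.02 tcp [ 327.3 -168.4  324.5] grasp [ 328.5 -168.   144.5] F [ 1.   0.3 -1.1] M [-0.02  0.   -0.02] w 37.1 q [-0.67  0.03  2.03  0.01  1.08 -1.26]
[[ 0.834  0.006 -0.552]
 [ 0.552  0.002  0.834]
 [ 0.006 -1.    -0.002]] 33.50890210256238
```

View pics/w5.png

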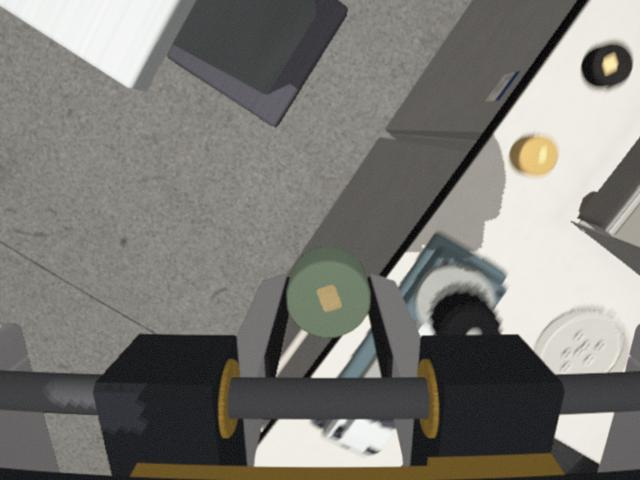

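View pics/t5.png

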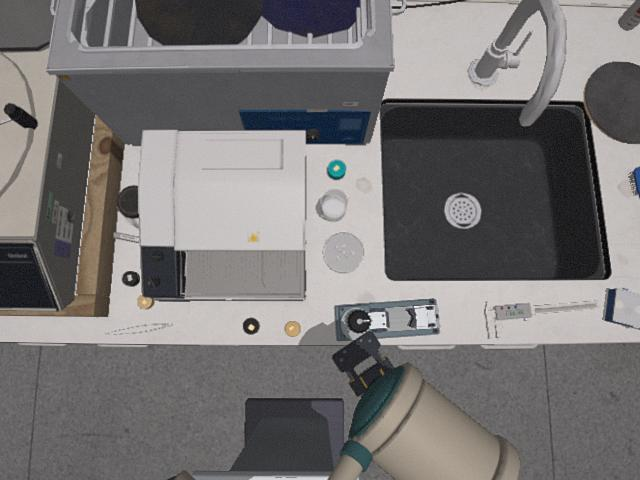

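```bash
python3 - <<'E'
from h import *
p=imaging.read_camera("top"); save(p,"t6",(325,285,455,355),6)
p=imaging.read_camera("side"); save(p,"s6",(205,270,355,415),5)
E
```

```text
(no output)
```

View pics/t6.png

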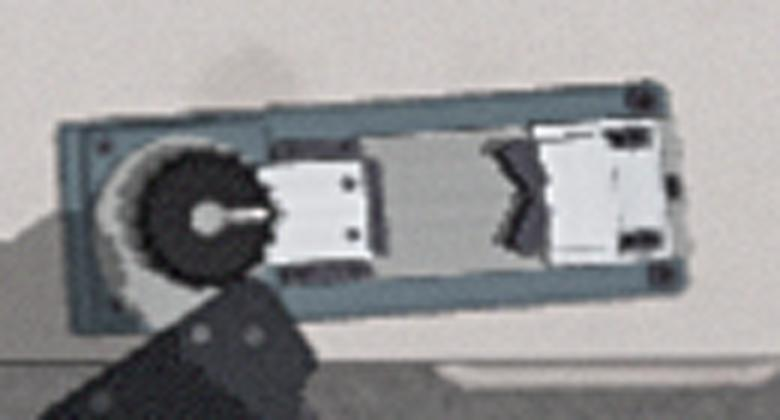

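View pics/s6.png

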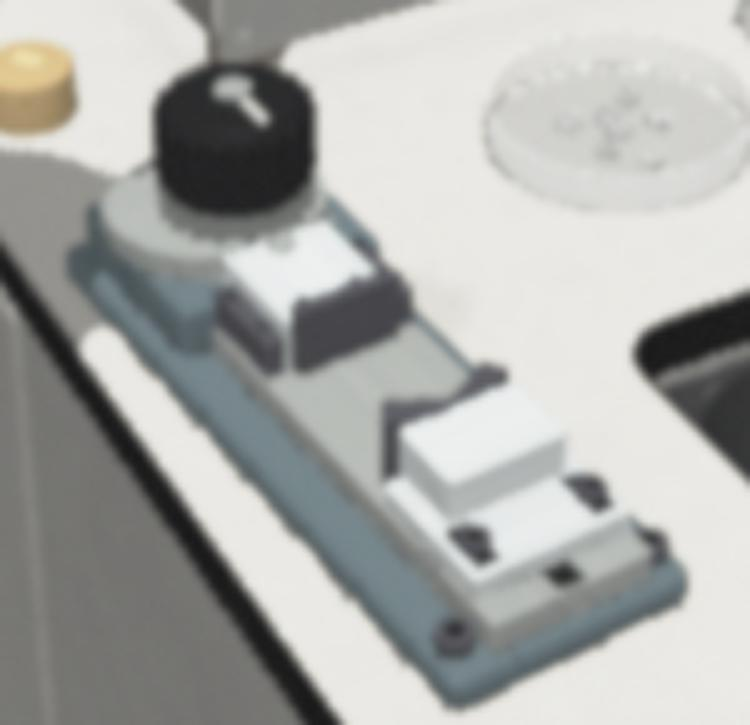

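```bash
cat > vf.py <<'E'
from h import *
from scipy.optimize import least_squares
def V(v,X):
    x,y,a=v; c,s=np.cos(a),np.sin(a); X=np.asarray(X,float); return np.c_[x+c*X[:,0]-s*X[:,1],y+s*X[:,0]+c*X[:,1],X[:,2]]
def fit(obs):
    f=lambda v: np.concatenate([(proj(p,V(v,X))-uv).ravel() for p,X,uv in obs])
    r=least_squares(f,[437,-205,np.radians(-86)],loss="soft_l1",f_scale=1); return r.x,r.fun.reshape(-1,2).round(1)
E
python3 - <<'E'
from vf import *
t=imaging.read_camera("top"); s=imaging.read_camera("side")
X=[(-102,35,12),(-102,-35,12),(102,35,12),(102,-35,12),(-60,0,72),(100,-23,22),(-1,15.5,43),(-1,-15.5,43)]
U=np.array([(57,123),(74,334),(664,83),(688,291),(211,217),(0,0),(366,158),(377,257)])/6+[325,285]
k=[0,1,2,3,4]
Xs=[(102,-35,12),(102,35,12),(-60,0,72)]
Us=np.array([(455,688),(688,575),(236,105)])/5+[205,270]
o1=(t,[X[i] for i in k],U[k]);o2=(s,Xs,Us)
for o in([o1],[o2],[o1,o2]):
    v,r=fit(o); print(v[:2].round(1),np.degrees(v[2]).round(2),r.tolist(),"bed",V(v,[(21,0,22)]).round(1),"knob",V(v,[(-60,0,60)]).round(1))
v,_=fit([o1,o2])
print(((proj(t,V(v,X))-[325,285])*6).round(0).tolist())
E
```

```text
[ 438. -219.] -86.2 [[-0.4, -0.4], [-0.6, 0.6], [0.9, -0.8], [0.9, 0.4], [-0.5, -0.0]] bed [[ 439.4 -240.    22. ]] knob [[ 434.  -159.2   60. ]]
[ 439.3 -221.2] -86.54 [[-0.6, 0.7], [2.3, -0.2], [-0.4, -1.8]] bed [[ 440.6 -242.2   22. ]] knob [[ 435.7 -161.3   60. ]]
[ 438.4 -219.9] -86.25 [[0.1, -0.7], [-0.2, 0.4], [1.3, -0.9], [1.4, 0.3], [0.0, -0.3], [-1.4, 0.2], [1.3, -0.8], [-1.7, -2.0]] bed [[ 439.8 -240.9   22. ]] knob [[ 434.5 -160.    60. ]]
[[58.0, 119.0], [73.0, 336.0], [672.0, 78.0], [696.0, 293.0], [211.0, 215.0], [694.0, 256.0], [383.0, 155.0], [393.0, 254.0]]
```

```bash
python3 -m pendant '[[0.013,0.003,-0.03,0,7,0,0.3],[0.026,0.007,-0.06,0,14,0,0.3],[0.04,0.01,-0.092,0,21,0,0.3],[0.0534,0.014,-0.1223,0,27,0,0.3],[0.0534,0.014,-0.1223,0,29.75,0,0.3],[0.0534,0.014,-0.1223,0,29.75,0,0.3],[0.0534,0.014,-0.1223,0,29.75,0,0.3]]'
python3 - <<'E'
from h import *
s,Rm=st(); print(np.degrees(np.arctan2(Rm[1,0],Rm[0,0])))
p=imaging.read_camera("wrist"); save(p,"w6")
E
```

```text
clock: 5.9
tcp_pos: [440.4, -234.9, 309.7]
tool_rot: [-1.565, -0.064, 0.059]
ft_force: [-0.3, 0.5, 0.1]
width: 37.3
t 5.9 tcp [ 440.4 -234.9  309.7] grasp [ 440.9 -234.   129.7] F [-0.3  0.5  0.1] M [-0.06  0.08 -0.  ] w 37.3 q [-0.63  0.24  1.81  0.01  1.09 -0.71]
4.491349246615903
```

View pics/w6.png

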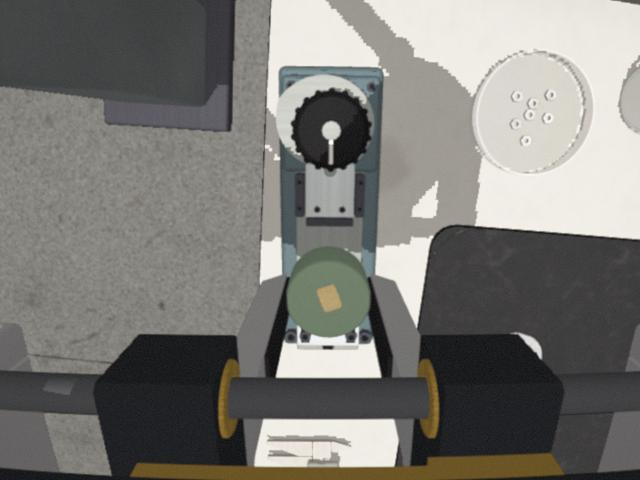

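```bash
python3 - <<'E'
from h import *
p=imaging.read_camera("wrist"); save(p,"w7",(265,55,400,360),2)
s=p["img"][:,:,::-1]
a=cv2.resize(s[55:240,265:400],None,fx=4,fy=4,interpolation=cv2.INTER_CUBIC)[:590]; cv2.imwrite("pics/w7a.png",cv2.resize(s[55:200,265:400],None,fx=4,fy=4,interpolation=cv2.INTER_CUBIC))
cv2.imwrite("pics/w7b.png",cv2.resize(s[190:340,250:410],None,fx=4,fy=4,interpolation=cv2.INTER_CUBIC))
E
```

```text
(no output)
```

View pics/w7a.png

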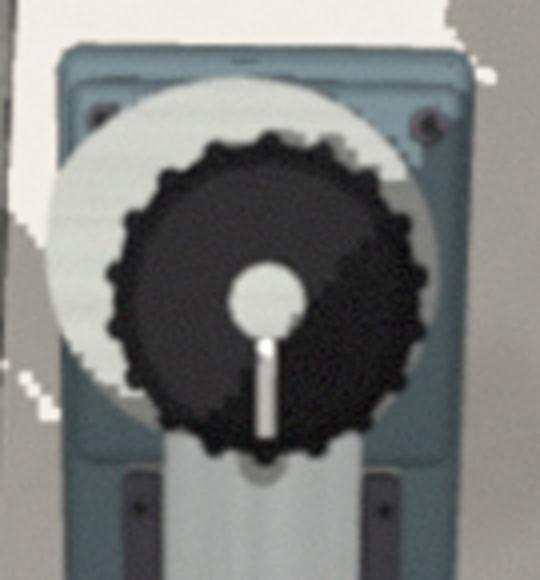

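View pics/w7b.png

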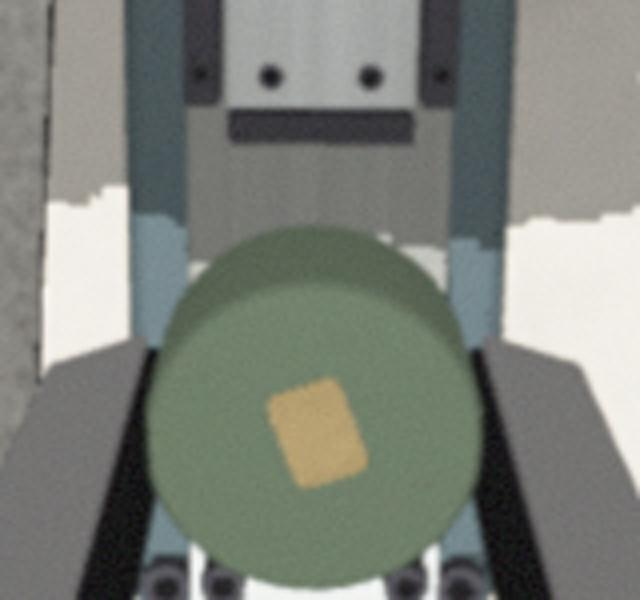

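```bash
python3 - <<'E'
from vf import *
s,Rm=st(); print(np.degrees(np.arctan2(Rm[1,0],Rm[0,0])), (Rm[:,1]).round(4))
p=imaging.read_camera("wrist")
X=[(-102,-35,12),(-102,35,12),(-60,0,72),(-1,-15.5,43),(-1,15.5,43)]
U=np.array([(280,66.5),(383,67.8),(331.75,130.3),(307.3,225.7),(353.5,225.7)])
for k in ([0,1,2,3,4],[0,1,3,4],[2,3,4]):
    v,r=fit([(p,[X[i] for i in k],U[k])]); print(v[:2].round(1),np.degrees(v[2]).round(2),r.tolist(),"bed",V(v,[(21,0,22)]).round(1),"knob",V(v,[(-60,0,60)]).round(1))
    zt=(s["tcp_pos"]+180*Rm[:,1])[2]-3.4
    c=onplane(p,[(328.9,298.9)],zt); d=onplane(p,[(286.75,298.9),(371,298.9)],zt); e=onplane(p,[(328.9,260.7),(328.9,337)],zt)
    a=v[2]; rel=c[0,:2]-v[:2]; print("spec",c.round(1),"in vise",(rel@[np.cos(a),np.sin(a)]).round(1),(rel@[-np.sin(a),np.cos(a)]).round(1),"dia",np.linalg.norm(d[1]-d[0]),np.linalg.norm(e[1]-e[0]))
E
```

```text
t 6.0 tcp [ 439.8 -235.2  310.2] grasp [ 440.4 -234.4  130.2] F [-0.7  0.4 -0.2] M [-0.13  0.03 -0.04] w 37.1 q [-0.63  0.24  1.81  0.01  1.09 -0.71]
4.406447728178567 [ 0.0035  0.0042 -1.    ]
[ 442.9 -219.6] -86.01 [[-1.9, -1.1], [1.5, -1.3], [0.1, 0.8], [-1.3, 0.4], [1.1, 0.7]] bed [[ 444.3 -240.6   22. ]] knob [[ 438.7 -159.8   60. ]]
spec [[ 442.5 -232.   126.8]] in vise 12.4 -1.2 dia 37.52776615845943 36.82568675086403
[ 442.9 -219.9] -86.09 [[-1.6, -0.7], [1.8, -0.8], [-1.2, 0.7], [1.1, 1.1]] bed [[ 444.4 -240.8   22. ]] knob [[ 438.9 -160.    60. ]]
spec [[ 442.5 -232.   126.8]] in vise 12.1 -1.3 dia 37.52776615845943 36.82568675086403
[ 443.  -219.3] -85.83 [[-0.0, 0.1], [-1.1, -0.1], [1.3, 0.1]] bed [[ 444.5 -240.2   22. ]] knob [[ 438.6 -159.4   60. ]]
spec [[ 442.5 -232.   126.8]] in vise 12.7 -1.4 dia 37.52776615845943 36.82568675086403
```

```bash
python3 -m pendant '[[0.0013,0.017,-0.0086,0,0.4,0,0.3],[0.0013,0.035,-0.0086,0,0.4,0,0.3],[0.0013,0.05,-0.0086,0,0.4,0,0.3],[0.0013,0.05,-0.0086,0,0.4,0,0.3],[0.0013,0.05,-0.0086,0,0.4,0,0.3]]'
python3 - <<'E'
from h import *
s,Rm=st(); print(np.degrees(np.arctan2(Rm[1,0],Rm[0,0])))
p=imaging.read_camera("wrist"); save(p,"w8",(230,20,430,370),1.7)
cv2.imwrite("pics/w8a.png",cv2.resize(p["img"][10:200,250:410,::-1],None,fx=3,fy=3,interpolation=cv2.INTER_CUBIC))
cv2.imwrite("pics/w8b.png",cv2.resize(p["img"][180:370,240:420,::-1],None,fx=3,fy=3,interpolation=cv2.INTER_CUBIC))
E
```

```text
clock: 6.47
tcp_pos: [441.2, -243.2, 260.3]
tool_rot: [-1.565, -0.057, 0.052]
ft_force: [0.6, 0.6, -0.1]
width: 37.1
t 6.47 tcp [ 441.2 -243.2  260.3] grasp [ 441.7 -242.3   80.3] F [ 0.6  0.6 -0.1] M [0.02 0.02 0.01] w 37.1 q [-0.64  0.3   1.87  0.01  0.97 -0.72]
3.991846096940253
```

View pics/w8a.png

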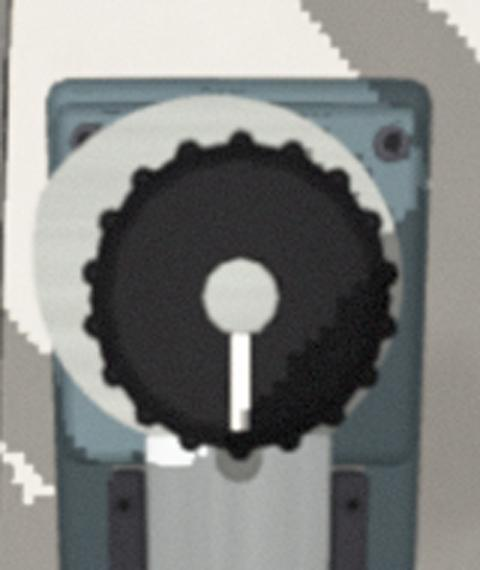

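View pics/w8b.png

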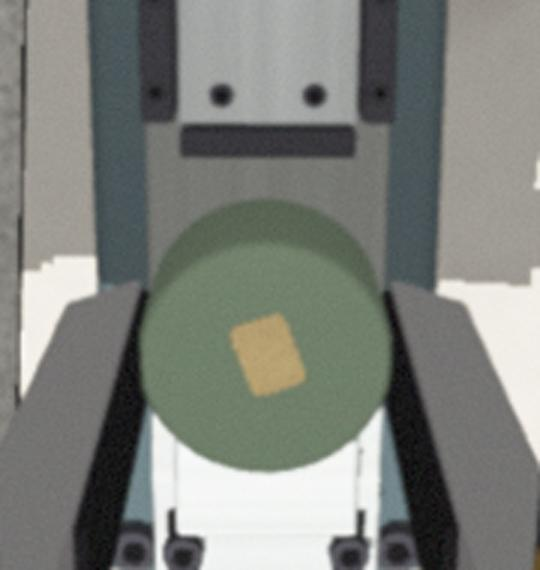

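```bash
python3 - <<'E'
from vf import *
s,Rm=st()
p=imaging.read_camera("wrist")
X=[(-102,-35,12),(-102,35,12),(-60,0,72),(-1,-15.5,43),(-1,15.5,43)]
U=np.array([(265.3,36.5),(394,37.3),(330.3,108.7),(300,232.7),(358.7,232.7)])
T0=p["T"].copy()
for dz in (0,4,8):
    p["T"]=T0.copy(); p["T"][2,3]+=dz
    k=[0,1,2,3,4]
    v,r=fit([(p,[X[i] for i in k],U[k])]); print(dz,v[:2].round(1),np.degrees(v[2]).round(2),r.tolist(),"bed",V(v,[(21,0,22)]).round(1))
    zt=(s["tcp_pos"]+180*Rm[:,1])[2]-3.4
    c=onplane(p,[(328.7,298.8)],zt); d=onplane(p,[(286.7,298.9),(370.7,298.9)],zt)
    a=v[2]; rel=c[0,:2]-v[:2]; print("spec",c.round(1),"in vise",(rel@[np.cos(a),np.sin(a)]).round(1),(rel@[-np.sin(a),np.cos(a)]).round(1),"dia",np.linalg.norm(d[1]-d[0]))
E
```

```text
t 6.52 tcp [ 441.7 -243.5  261. ] grasp [ 442.5 -242.8   81. ] F [-0.3  0.3 -0.1] M [-0.06  0.03 -0.03] w 36.9 q [-0.64  0.3   1.87  0.01  0.97 -0.72]
0 [ 443.5 -220.1] -86.14 [[-1.2, -1.2], [1.0, -1.4], [0.1, 2.1], [-0.8, 0.2], [0.7, 0.3]] bed [[ 445. -241.   22.]]
spec [[ 444.5 -240.4   77.6]] in vise 20.4 -0.4 dia 37.41741398196799
4 [ 443.6 -220. ] -86.17 [[0.0, 0.3], [-0.1, 0.2], [0.1, 2.4], [-0.3, -1.8], [0.2, -1.7]] bed [[ 445.  -240.9   22. ]]
spec [[ 444.6 -242.2   77.6]] in vise 22.2 -0.4 dia 38.32643606442176
8 [ 443.5 -219.3] -86.16 [[1.1, 0.6], [-1.2, 0.4], [0.1, 1.1], [0.2, -5.0], [-0.3, -4.8]] bed [[ 445.  -240.2   22. ]]
spec [[ 444.8 -243.9   77.6]] in vise 24.7 -0.4 dia 39.235458146875544
```

```bash
python3 -m pendant '[[0.0004,0.012,0,0,0,0,0.3],[0.0004,0.024,0,0,0,0,0.3],[0.0004,0.03,0,0,0,0,0.3],[0.0004,0.03,0,0,0,0,0.3],[0.0004,0.03,0,0,0,0,0.3]]'
python3 - <<'E'
from h import *
s,Rm=st(); print(np.degrees(np.arctan2(Rm[1,0],Rm[0,0])))
p=imaging.read_camera("wrist"); 
cv2.imwrite("pics/w9b.png",cv2.resize(p["img"][180:370,240:420,::-1],None,fx=3,fy=3,interpolation=cv2.INTER_CUBIC))
p=imaging.read_camera("side"); save(p,"s9",(205,230,355,415),3.2)
E
```

```text
clock: 6.98
tcp_pos: [442.7, -243.7, 231.9]
tool_rot: [-1.568, -0.059, 0.05]
ft_force: [0.3, -0.6, -0.6]
width: 36.9
t 6.98 tcp [ 442.7 -243.7  231.9] grasp [ 443.7 -243.2   51.9] F [ 0.3 -0.6 -0.6] M [-0.04  0.03 -0.03] w 36.9 q [-0.64  0.33  1.9   0.01  0.9  -0.72]
3.9896499939900703
```

View pics/w9b.png

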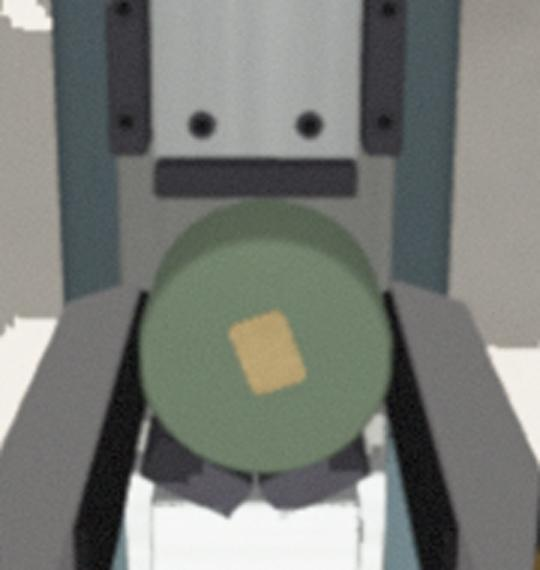

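View pics/s9.png

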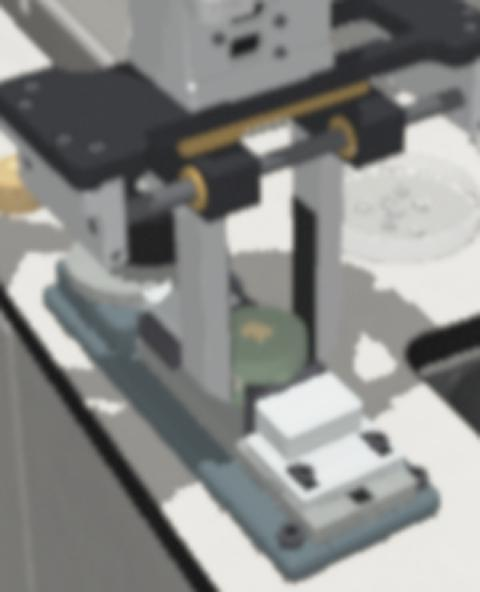

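```bash
python3 -m pendant '[[0.0002,0.0015,0.001,0,0,0,0.3],[0.0002,0.003,0.001,0,0,0,0.3],[0.0002,0.003,0.001,0,0,0,0.3]]'
python3 -m pendant '[[0,0.0005,0,0,0,0,0.3],[0,0.0005,0,0,0,0,0.3]]'
python3 -m pendant '[[0,0.0007,0,0,0,0,0.3],[0,0.0007,0,0,0,0,0.3]]'
```

```text
clock: 7.33
tcp_pos: [443.0, -242.8, 229.3]
tool_rot: [-1.569, -0.06, 0.049]
ft_force: [-0.0, 0.4, -0.2]
width: 36.8
clock: 7.5
tcp_pos: [443.0, -242.7, 228.8]
tool_rot: [-1.569, -0.06, 0.049]
ft_force: [0.3, -0.3, -1.0]
width: 37.3
clock: 7.67
tcp_pos: [443.0, -242.7, 228.0]
tool_rot: [-1.568, -0.06, 0.05]
ft_force: [1.3, -0.1, -0.1]
width: 36.9
```

```bash
python3 -m pendant '[[0,0.0007,0,0,0,0,0.3],[0,0.0007,0,0,0,0,0.3]]'
python3 -m pendant '[[0,0.0007,0,0,0,0,0.3],[0,0.0007,0,0,0,0,0.3]]'
```

```text
clock: 7.83
tcp_pos: [443.0, -242.8, 227.5]
tool_rot: [-1.569, -0.06, 0.049]
ft_force: [0.2, -0.5, 1.3]
width: 37.3
clock: 8.0
tcp_pos: [443.0, -242.9, 227.3]
tool_rot: [-1.569, -0.06, 0.05]
ft_force: [-0.9, -0.6, 5.8]
width: 37.2
```

```bash
python3 -m pendant '[[0,-0.0005,0,0,0,0,0.45],[0,-0.0005,0,0,0,0,0.6],[0,-0.0005,0,0,0,0,0.6],[0,-0.0005,0,0,0,0,0.6]]'
python3 - <<'E'
from h import *
s,Rm=st()
p=imaging.read_camera("wrist"); 
cv2.imwrite("pics/w10b.png",cv2.resize(p["img"][180:370,240:420,::-1],None,fx=3,fy=3,interpolation=cv2.INTER_CUBIC))
E
```

```text
clock: 8.33
tcp_pos: [443.0, -242.9, 227.6]
tool_rot: [-1.569, -0.06, 0.05]
ft_force: [-0.1, 0.3, 0.1]
width: 55.5
t 8.33 tcp [ 443.  -242.9  227.6] grasp [ 444.2 -242.6   47.6] F [-0.1  0.3  0.1] M [-0.05  0.02  0.05] w 55.5 q [-0.64  0.34  1.91  0.01  0.89 -0.72]
```

View pics/w10b.png

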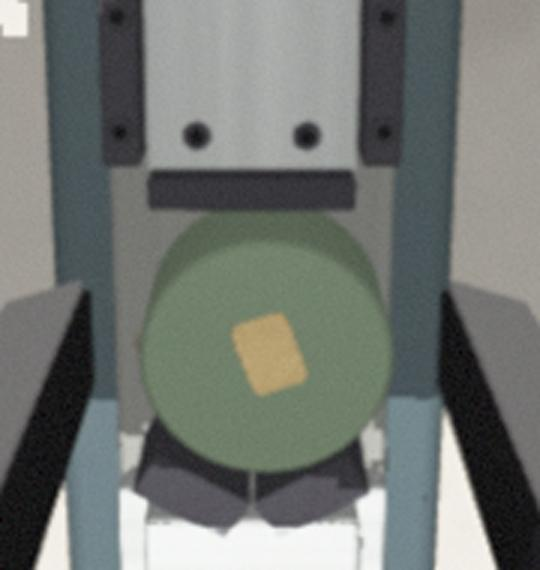

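```bash
python3 -m pendant '[[0,0,0,0,0,0,0.3],[0,0,0,0,0,0,0.3],[0,0,0,0,0,0,0.3],[0,0,0,0,0,0,0.3],[-0.001,-0.0005,0.0005,0,0,0,0.3],[-0.0022,-0.0005,0.001,0,0,0,0.3],[-0.0022,-0.0005,0.001,0,0,0,0.3],[-0.0022,-0.0002,0.001,0,0,0,0.3],[-0.0022,0,0.001,0,0,0,0.45],[-0.0022,0,0.001,0,0,0,0.6],[-0.0022,0,0.001,0,0,0,0.6],[-0.0022,0,0.001,0,0,0,0.6]]' 6
python3 - <<'E'
from h import *
s,Rm=st()
p=imaging.read_camera("wrist"); 
cv2.imwrite("pics/w11b.png",cv2.resize(p["img"][180:370,240:420,::-1],None,fx=3,fy=3,interpolation=cv2.INTER_CUBIC))
p=imaging.read_camera("side"); save(p,"s11",(205,230,355,415),3.2)
E
```

```text
clock: 9.38
tcp_pos: [440.8, -242.1, 227.7]
tool_rot: [-1.569, -0.06, 0.05]
ft_force: [0.4, 0.3, 0.2]
width: 55.6
t 9.38 tcp [ 440.8 -242.1  227.7] grasp [ 442.  -241.8   47.7] F [0.4 0.3 0.2] M [-0.06  0.04 -0.05] w 55.6 q [-0.64  0.34  1.92  0.01  0.88 -0.72]
```

View pics/w11b.png

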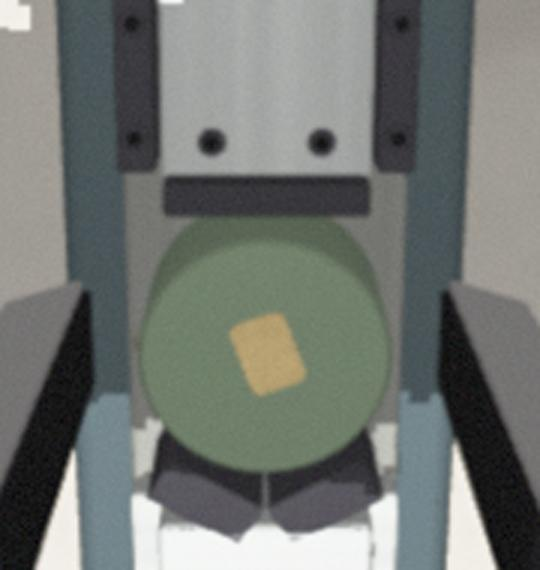

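View pics/s11.png

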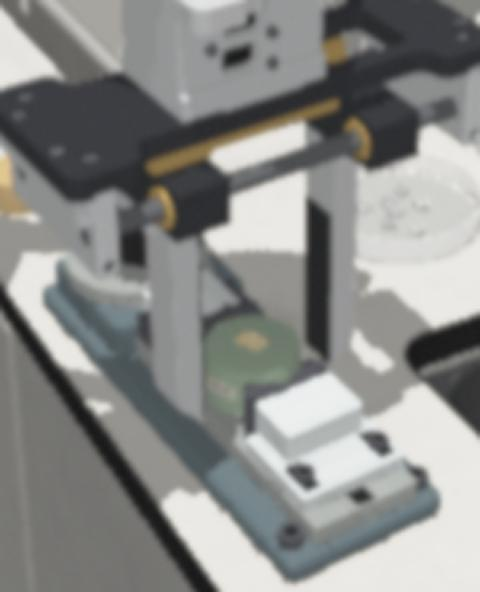

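```bash
python3 -m pendant '[[0,-0.03,0,0,0,0,0.75],[0,-0.07,0,0,0,0,0.75],[0,-0.075,0.03,0,-7,0,0.75],[0,-0.075,0.06,0,-14,0,0.75],[0,-0.075,0.0818,0,-21,0,0.75],[0,-0.075,0.0818,0,-28,0,0.75],[0,-0.075,0.0818,0,-35,0,0.75],[0,-0.075,0.0818,0,-42,0,0.75],[0,-0.075,0.0818,0,-49,0,0.75],[0,-0.075,0.0818,0,-56,0,0.75],[0,-0.075,0.0818,0,-63,0,0.75],[0,-0.075,0.0818,0,-70,0,0.75]]' 60
python3 -m pendant '[[0,0,0,0,0,0,0.75],[0,0,0,0,0,0,0.75]]'
python3 - <<'E'
from h import *
s,Rm=st(); print(np.degrees(np.arctan2(Rm[1,0],Rm[0,0])))
p=imaging.read_camera("wrist"); save(p,"w12")
p=imaging.read_camera("side"); save(p,"s12",(180,190,400,415),2.5)
E
```

```text
clock: 10.48
tcp_pos: [434.5, -160.5, 302.7]
tool_rot: [-1.329, -1.011, 1.001]
ft_force: [0.8, 0.1, -0.7]
width: 70.3
clock: 10.65
tcp_pos: [434.5, -160.5, 302.8]
tool_rot: [-1.33, -1.009, 0.999]
ft_force: [1.0, 0.1, -0.9]
width: 70.8
t 10.65 tcp [ 434.5 -160.5  302.8] grasp [ 435.7 -160.2  122.8] F [ 1.   0.1 -0.9] M [ 0.01 -0.02  0.04] w 70.8 q [-0.51  0.19  1.9   0.01  1.05 -1.8 ]
74.19309817433145
```

View pics/w12.png

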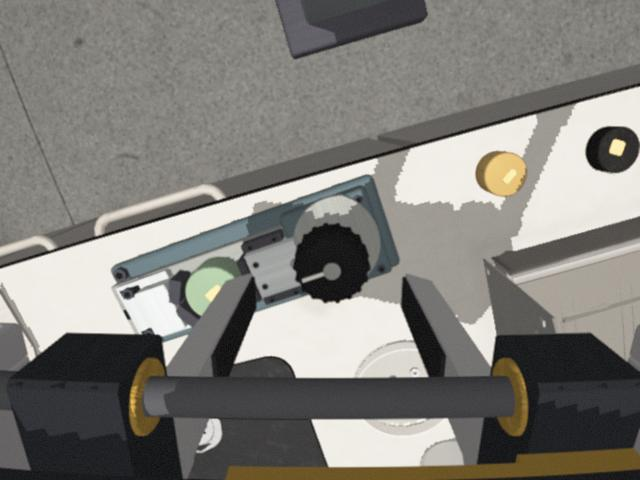

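View pics/s12.png

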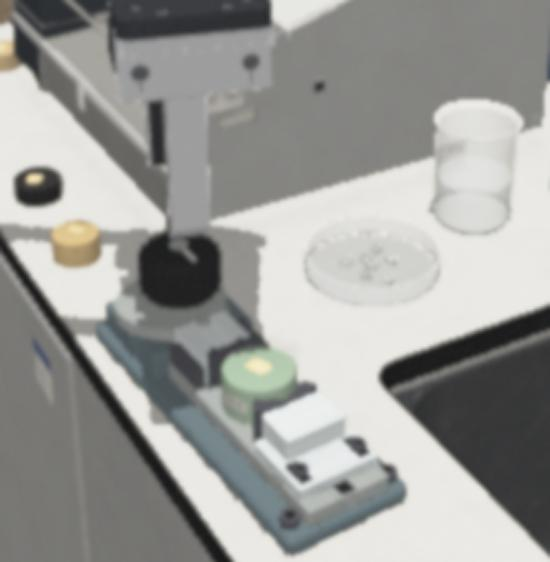

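```bash
python3 - <<'E'
from h import *
p=imaging.read_camera("wrist"); print(onplane(p,[(331.5,269.5)],72)); s,Rm=st()
print(proj(p,s["tcp_pos"]+Rm@[0,199,0]), proj(p,s["tcp_pos"]+Rm@[0,180,0]))
E
```

```text
[[ 438.57347669 -158.88152225   72.        ]]
t 10.8 tcp [ 434.5 -160.5  302.8] grasp [ 435.7 -160.2  122.8] F [-0.7 -1.4  0.2] M [ 0.02 -0.    0.01] w 70.1 q [-0.51  0.19  1.9   0.01  1.05 -1.8 ]
[[328.13458891 287.70301125]] [[328.13418523 304.29297297]]
```

```bash
python3 -m pendant '[[0,0.02,-0.0015,0,0,0,0.75],[0,0.04,-0.0015,0,0,0,0.75],[0,0.0585,-0.0015,0,0,0,0.75],[0,0.0585,-0.0015,0,0,0,0.75],[0,0.0585,-0.0015,0,0,0,0.75]]' 60
python3 - <<'E'
from h import *
s,Rm=st()
p=imaging.read_camera("wrist"); save(p,"w13",(170,130,490,370),2.4)
print(proj(p,s["tcp_pos"]+Rm@[0,199,0]), proj(p,s["tcp_pos"]+Rm@[0,180,0]))
E
```

```text
clock: 11.22
tcp_pos: [436.1, -160.7, 243.8]
tool_rot: [-1.328, -1.008, 0.999]
ft_force: [0.6, -0.7, 1.1]
width: 70.4
t 11.22 tcp [ 436.1 -160.7  243.8] grasp [ 436.9 -160.2   63.8] F [ 0.6 -0.7  1.1] M [0.09 0.   0.02] w 70.4 q [-0.5   0.27  1.97  0.01  0.9  -1.8 ]
[[328.20373306 287.6215525 ]] [[328.20953741 304.20450219]]
```

View pics/w13.png

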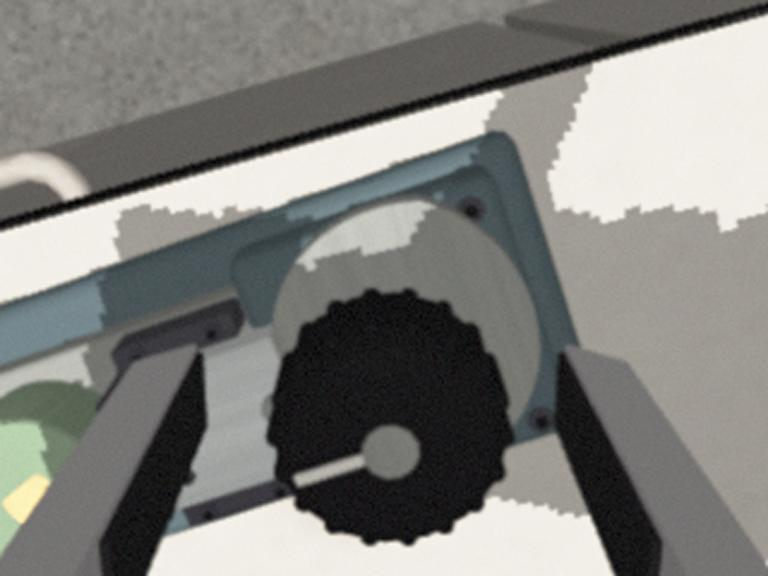

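```bash
python3 -m pendant '[[0.0015,0,0,0,0,0,0.75],[0.0015,0,0,0,0,0,0.35],[0.0015,0,0,0,0,0,0.35],[0.0015,0,0,0,0,0,0.35],[0.0015,0,0,0,0,0,0.35],[0.0015,0,0,0,0,0,0.35]]' 60
python3 - <<'E'
from h import *
for i in range(5):
    s,Rm=st(); imaging.read_camera("side")
p=imaging.read_camera("wrist"); save(p,"w14",(170,130,490,370),2.4)
E
```

```text
clock: 11.77
tcp_pos: [437.1, -159.3, 244.9]
tool_rot: [-1.33, -1.01, 0.998]
ft_force: [-0.0, 2.5, 2.7]
width: 43.4
t 11.77 tcp [ 437.1 -159.3  244.9] grasp [ 438.4 -158.9   65. ] F [-0.   2.5  2.7] M [ 0.19  0.08 -0.03] w 43.4 q [-0.5   0.27  1.97  0.01  0.9  -1.8 ]
t 11.82 tcp [ 437.1 -159.3  245. ] grasp [ 438.4 -158.9   65. ] F [0.8 2.2 3.2] M [ 0.21 -0.    0.02] w 43.5 q [-0.5   0.27  1.97  0.01  0.9  -1.8 ]
t 11.87 tcp [ 437.1 -159.3  245. ] grasp [ 438.5 -158.9   65. ] F [-0.1  2.8  4.4] M [ 0.25 -0.09 -0.05] w 43.3 q [-0.5   0.27  1.97  0.01  0.9  -1.8 ]
t 11.92 tcp [ 437.1 -159.3  244.9] grasp [ 438.4 -158.9   64.9] F [-0.   2.3  4.4] M [ 0.32 -0.02 -0.03] w 43.3 q [-0.5   0.27  1.97  0.01  0.9  -1.8 ]
t 11.97 tcp [ 437.1 -159.3  244.9] grasp [ 438.5 -159.    64.9] F [-0.4  2.3  4. ] M [ 0.37 -0.03 -0.03] w 43.3 q [-0.5   0.27  1.97  0.01  0.9  -1.8 ]
```

View pics/w14.png

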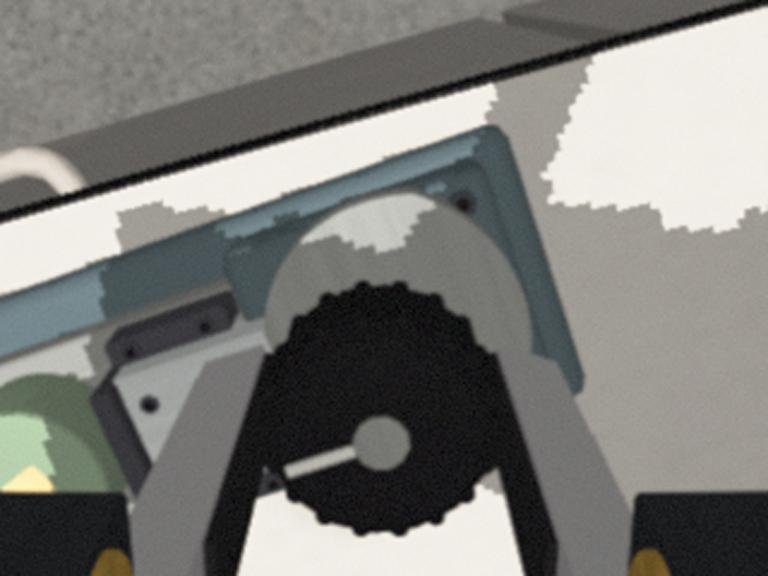

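```bash
python3 -m pendant '[[0,0,0,0,6,0,0.35],[0,0,0,0,12,0,0.35],[0,0,0,0,18,0,0.35],[0,0,0,0,18,0,0.35]]' 60
python3 - <<'E'
from h import *
M=[]
for i in range(4):
    s,Rm=st(); print(np.degrees(np.arctan2(Rm[1,0],Rm[0,0]))); imaging.read_camera("side")
p=imaging.read_camera("wrist"); save(p,"w15",(170,130,490,370),2.4)
E
```

```text
clock: 12.4
tcp_pos: [437.0, -159.7, 244.9]
tool_rot: [-1.435, -0.769, 0.759]
ft_force: [-0.4, -0.5, 3.0]
width: 43.3
t 12.4 tcp [ 437.  -159.7  244.9] grasp [ 438.3 -159.6   64.9] F [-0.4 -0.5  3. ] M [-0.41  0.33 -0.3 ] w 43.3 q [-0.5   0.27  1.97  0.    0.9  -1.48]
56.1151095307915
t 12.45 tcp [ 437.  -159.7  244.9] grasp [ 438.3 -159.6   64.9] F [-1.6 -1.2  3.2] M [-0.44  0.27 -0.26] w 43.1 q [-0.5   0.27  1.97  0.01  0.9  -1.49]
56.304435431933456
t 12.5 tcp [ 437.  -159.7  245. ] grasp [ 438.3 -159.6   65. ] F [-2.1 -1.   2.6] M [-0.56  0.33 -0.23] w 43.0 q [-0.5   0.27  1.97  0.01  0.9  -1.49]
56.33795882966989
t 12.55 tcp [ 437.  -159.7  245. ] grasp [ 438.3 -159.6   65. ] F [-0.9 -2.1  3. ] M [-0.59  0.36 -0.24] w 43.2 q [-0.5   0.27  1.97  0.01  0.9  -1.49]
56.32674234495911
```

View pics/w15.png

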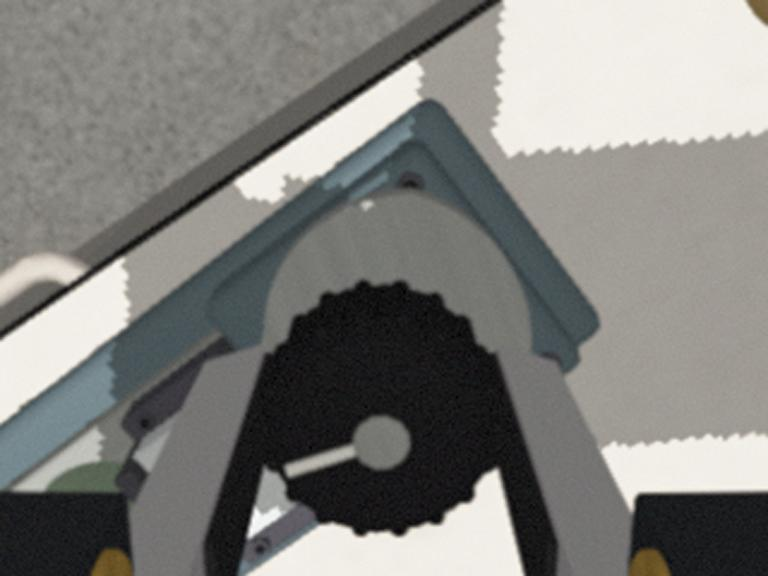

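```bash
python3 -m pendant '[[0,0,0,0,4,0,0.35],[0,0,0,0,8,0,0.35],[0,0,0,0,12,0,0.35],[0,0,0,0,16,0,0.35],[0,0,0,0,20,0,0.35],[0,0,0,0,24,0,0.35],[0,0,0,0,28,0,0.35],[0,0,0,0,32,0,0.35],[0,0,0,0,36,0,0.35],[0,0,0,0,40,0,0.35],[0,0,0,0,44,0,0.35]]' 60
python3 - <<'E'
from h import *
for i in range(4):
    s,Rm=st(); print(np.degrees(np.arctan2(Rm[1,0],Rm[0,0]))); imaging.read_camera("side")
p=imaging.read_camera("wrist"); save(p,"w16",(170,130,490,370),2.4)
p=imaging.read_camera("side"); save(p,"s16",(180,190,400,415),2.5)
E
```

```text
clock: 13.57
tcp_pos: [436.2, -160.2, 244.9]
tool_rot: [-1.565, -0.172, 0.165]
ft_force: [-3.5, -3.6, 4.9]
width: 43.3
t 13.57 tcp [ 436.2 -160.2  244.9] grasp [ 437.  -160.3   64.9] F [-3.5 -3.6  4.9] M [-0.81  0.97  0.14] w 43.3 q [-0.5   0.27  1.97  0.    0.9  -0.72]
12.29030267258856
t 13.62 tcp [ 436.2 -160.2  244.9] grasp [ 437.  -160.3   64.9] F [-4.8 -3.4  4.5] M [-0.92  0.96 -0.08] w 43.2 q [-0.5   0.27  1.97  0.    0.9  -0.72]
12.134755717968314
t 13.67 tcp [ 436.2 -160.2  244.9] grasp [ 437.  -160.3   64.9] F [-3.9 -4.8  5.3] M [-0.95  0.97 -0.12] w 43.1 q [-0.5   0.27  1.97  0.    0.9  -0.72]
12.385970126224894
t 13.72 tcp [ 436.2 -160.2  244.9] grasp [ 437.  -160.3   64.9] F [-3.2 -3.7  4.2] M [-0.92  1.   -0.14] w 43.0 q [-0.5   0.27  1.97  0.    0.9  -0.72]
12.4414385069631
```

View pics/w16.png

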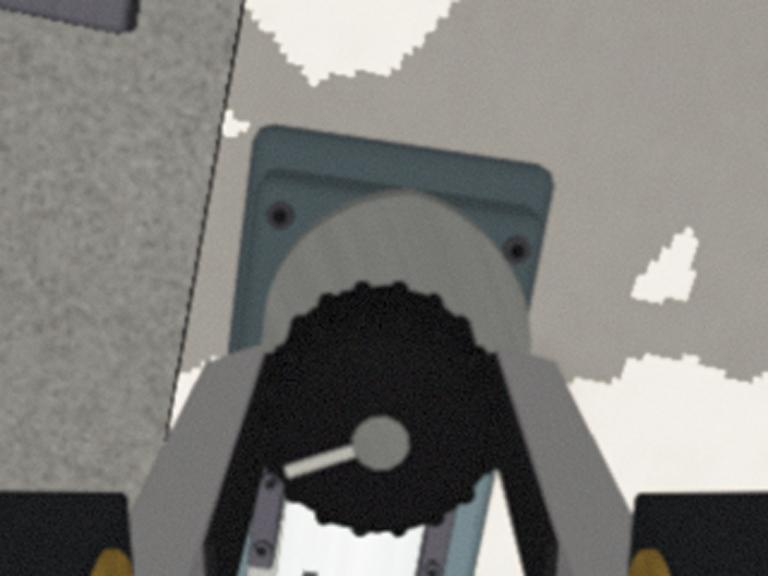

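View pics/s16.png

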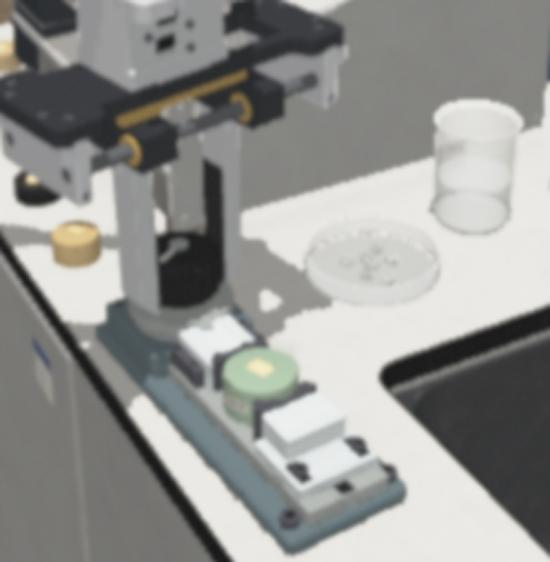

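```bash
cat > m.py <<'E'
from h import *
def m(n=0):
    s=robot.observe(); Rm=R.from_rotvec(s["tool_rot"]).as_matrix(); a=np.degrees(np.arctan2(Rm[1,0],Rm[0,0]))
    print("t %.2f ang %.2f knob~%.3f Mz %.3f e6 %.3f F %s q6 %.4f"%(s["clock"],a,np.radians(74.2-a),s["moment"][2],s["joint_efforts"][5],s["ft_force"].round(1),s["joint_positions"][5]))
if __name__=="__main__": m()
E
python3 m.py
python3 -m pendant '[[-0.0004,0,-0.0003,0,3,0,0.35],[-0.0008,0,-0.0005,0,6,0,0.35],[-0.0008,0,-0.0005,0,9,0,0.35],[-0.0008,0,-0.0005,0,12,0,0.35]]' 60 >/dev/null; python3 m.py
python3 -m pendant '[[0,0,0,0,1.5,0,0.35],[0,0,0,0,3,0,0.35]]' 60 >/dev/null; python3 m.py
python3 -m pendant '[[0,0,0,0,1.5,0,0.35],[0,0,0,0,3,0,0.35]]' 60 >/dev/null; python3 m.py
```

```text
t 13.87 ang 12.45 knob~1.078 Mz -0.119 e6 -0.100 F [-3.4 -3.1  4.1] q6 -0.7211
t 14.20 ang 0.40 knob~1.288 Mz 0.134 e6 -0.393 F [-0.6  1.5  3.8] q6 -0.5131
t 14.37 ang -2.54 knob~1.339 Mz 0.139 e6 -0.118 F [-1.  -0.4  3.2] q6 -0.4615
t 14.53 ang -5.48 knob~1.391 Mz 0.123 e6 -0.140 F [-1.4 -0.4  3.8] q6 -0.4100
```

```bash

python3 -m pendant '[[0,0,0,0,1.5,0,0.35],[0,0,0,0,3,0,0.35]]' 60 >/dev/null; python3 m.py
python3 -m pendant '[[0,0,0,0,1.5,0,0.35],[0,0,0,0,3,0,0.35]]' 60 >/dev/null; python3 m.py
python3 -m pendant '[[0,0,0,0,1.5,0,0.35]]' 60 >/dev/null; python3 m.py
```

```text
t 14.70 ang -8.41 knob~1.442 Mz 0.159 e6 -0.140 F [-0.9 -0.   2.8] q6 -0.3584
t 14.87 ang -11.35 knob~1.493 Mz 0.197 e6 -0.140 F [-1.3 -0.8  3.6] q6 -0.3068
t 14.95 ang -12.79 knob~1.518 Mz 0.129 e6 -0.124 F [-0.9  0.   2.2] q6 -0.2815
```

```bash

python3 -m pendant '[[0,0,0,0,1.5,0,0.35]]' 60 >/dev/null; python3 m.py
python3 -m pendant '[[0,0,0,0,1.5,0,0.35]]' 60 >/dev/null; python3 m.py
python3 -c "
from h import *
p=imaging.read_camera('wrist'); save(p,'w17',(170,130,490,370),2.4)
p=imaging.read_camera('side'); save(p,'s17',(180,190,400,415),2.5)"; python3 m.py
```

```text
t 15.03 ang -14.23 knob~1.543 Mz 0.142 e6 -0.128 F [-1.3 -0.7  2.6] q6 -0.2561
t 15.12 ang -15.67 knob~1.569 Mz 0.142 e6 -0.128 F [-1.  -1.5  3.1] q6 -0.2307
t 15.22 ang -15.65 knob~1.568 Mz -0.041 e6 0.031 F [-1.6 -0.6  3. ] q6 -0.2312
```

View pics/s17.png

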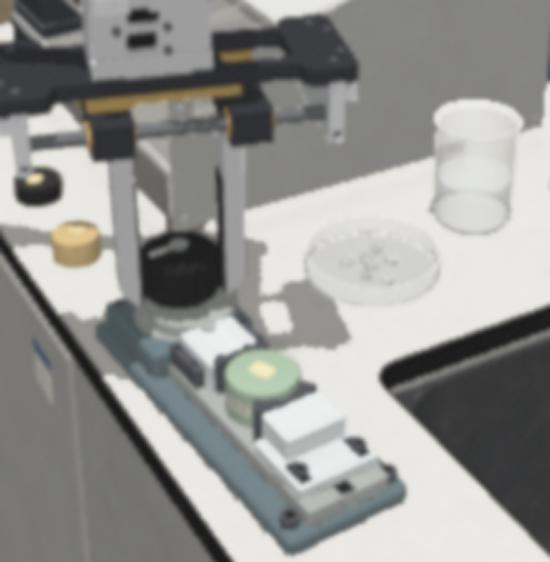

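```bash

python3 -m pendant '[[0,0,0,0,1.5,0,0.35],[0,0,0,0,3,0,0.35]]' 60 >/dev/null; python3 m.py
python3 -m pendant '[[0,0,0,0,1.5,0,0.35],[0,0,0,0,3,0,0.35]]' 60 >/dev/null; python3 m.py
```

```text
t 15.38 ang -18.68 knob~1.621 Mz 0.176 e6 -0.172 F [-0.8 -0.4  3.2] q6 -0.1782
t 15.55 ang -21.73 knob~1.674 Mz 0.141 e6 -0.132 F [-0.9 -1.4  3.4] q6 -0.1249
```

```bash

python3 -m pendant '[[0,0,0,0,1.5,0,0.35],[0,0,0,0,3,0,0.35]]' 60 >/dev/null; python3 m.py
python3 -m pendant '[[0,0,0,0,1.5,0,0.35],[0,0,0,0,3,0,0.35]]' 60 >/dev/null; python3 m.py
```

```text
t 15.72 ang -24.77 knob~1.727 Mz 0.124 e6 -0.131 F [-1.8 -1.8  3.4] q6 -0.0717
t 15.88 ang -27.81 knob~1.780 Mz 0.072 e6 -0.125 F [-1.1  0.4  3.5] q6 -0.0184
```

```bash

python3 -m pendant '[[0,0,0,0,1.5,0,0.35],[0,0,0,0,3,0,0.35]]' 60 >/dev/null; python3 m.py
python3 -m pendant '[[0,0,0,0,1.5,0,0.35],[0,0,0,0,3,0,0.35]]' 60 >/dev/null; python3 m.py
```

```text
t 16.05 ang -30.85 knob~1.834 Mz 0.161 e6 -0.105 F [-1.8 -0.   3.6] q6 0.0348
t 16.22 ang -33.88 knob~1.886 Mz 0.144 e6 -0.070 F [-1.7 -0.5  3.3] q6 0.0878
```

```bash

python3 -m pendant '[[0,0,0,0,1.5,0,0.35],[0,0,0,0,3,0,0.35]]' 60 >/dev/null; python3 m.py
python3 -m pendant '[[0,0,0,0,1.5,0,0.35],[0,0,0,0,3,0,0.35]]' 60 >/dev/null; python3 m.py
python3 -c "
from h import *
p=imaging.read_camera('wrist'); save(p,'w18')
p=imaging.read_camera('side'); save(p,'s18',(180,190,400,415),2.5)
p=imaging.read_camera('top'); save(p,'t18',(260,180,460,380),3)"; python3 m.py
```

```text
t 16.38 ang -36.91 knob~1.939 Mz 0.226 e6 -0.025 F [-1.   0.1  3.3] q6 0.1408
t 16.55 ang -39.92 knob~1.992 Mz 0.320 e6 0.030 F [-1.5  0.1  3.4] q6 0.1936
t 16.70 ang -39.86 knob~1.991 Mz 0.104 e6 0.104 F [-1.2 -0.6  3.6] q6 0.1925
```

View pics/s18.png

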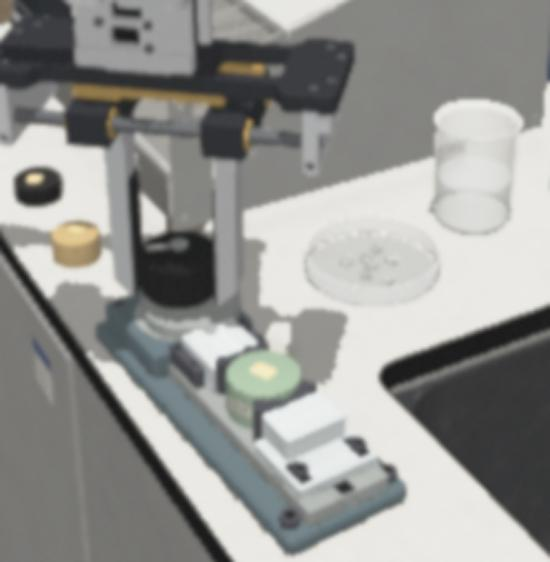

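View pics/t18.png

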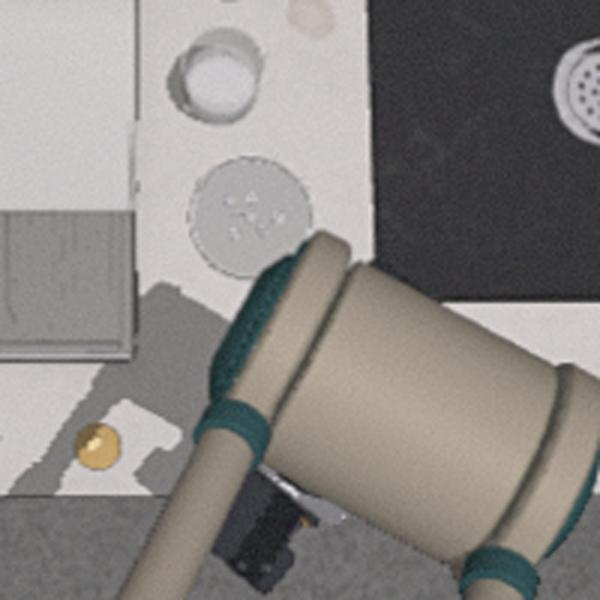

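View pics/w18.png

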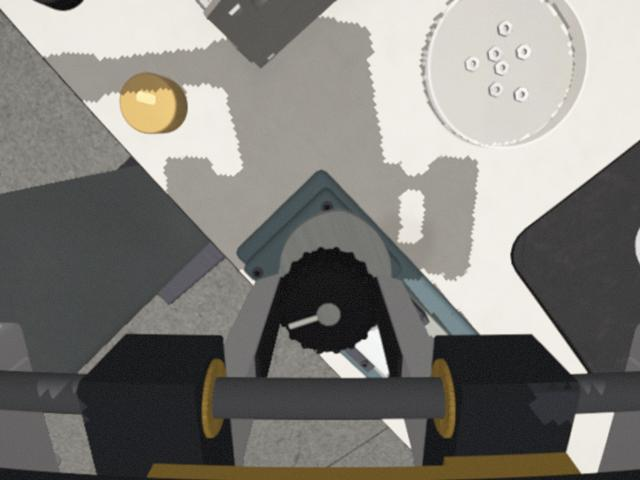

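```bash

python3 -m pendant '[[0,0,0,0,-1.2,0,0.35],[0,0,0,0,-2.5,0,0.35]]' 60 >/dev/null; python3 m.py
python3 -c "
from h import *
import m
for i in range(4): imaging.read_camera('side'); m.m()"
```

```text
t 16.87 ang -37.23 knob~1.945 Mz -0.030 e6 0.249 F [-1.3 -0.8  1.8] q6 0.1464
t 16.92 ang -37.18 knob~1.944 Mz 0.233 e6 0.071 F [-0.8 -0.2  2.4] q6 0.1457
t 16.97 ang -37.28 knob~1.946 Mz 0.226 e6 0.101 F [-1.2 -0.6  3.4] q6 0.1474
t 17.02 ang -37.31 knob~1.946 Mz 0.230 e6 0.174 F [-1.9 -0.4  2.6] q6 0.1481
t 17.07 ang -37.33 knob~1.947 Mz 0.205 e6 0.197 F [-0.6 -0.7  2.6] q6 0.1484
```

```bash

python3 -m pendant '[[0,0,0,0,0,0,0.5],[0,0,0,0,0,0,0.7],[0,0,0,0,0,0,0.7],[0,-0.02,0,0,0,0,0.7],[0,-0.06,0,0,0,0,0.7],[0,-0.1,0,0,0,0,0.7],[0,-0.1,0,0,0,0,0.7]]'
python3 -c "
from h import *
st()
p=imaging.read_camera('wrist'); save(p,'w19')
p=imaging.read_camera('side'); save(p,'s19',(180,190,400,415),2.5)"
```

```text
clock: 17.65
tcp_pos: [437.0, -160.9, 351.5]
tool_rot: [-1.512, 0.498, -0.522]
ft_force: [0.5, -0.7, 1.0]
width: 66.0
t 17.65 tcp [ 437.  -160.9  351.5] grasp [ 439.5 -162.   171.5] F [ 0.5 -0.7  1. ] M [-0.09  0.09  0.02] w 66.0 q [-0.5   0.15  1.82  0.    1.16  0.15]
```

View pics/w19.png

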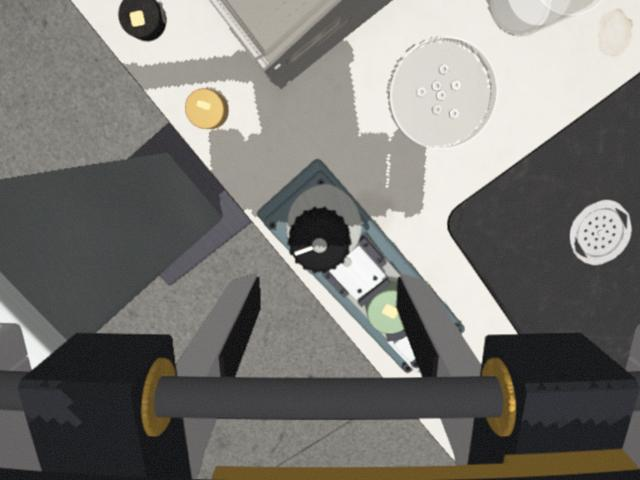

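View pics/s19.png

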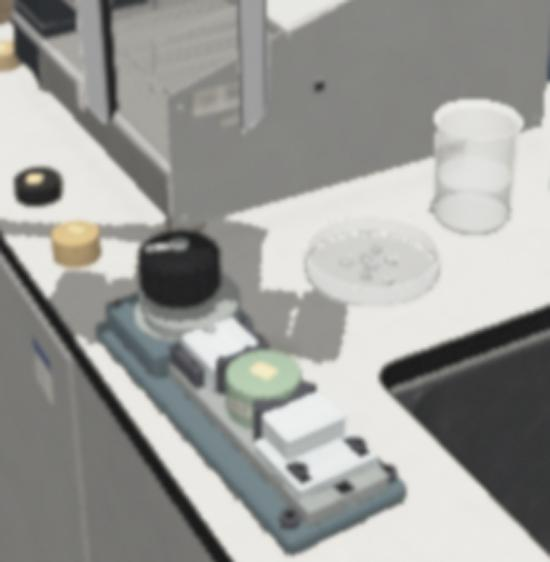

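```bash

python3 -m pendant '[[0,0,0,0,-7,0,0.7],[0,0,0,0,-14,0,0.7],[0,0,0,0,-21,0,0.7],[0,0,0,0,-28,0,0.7],[0,0,0,0,-35,0,0.7],[0,0,0,0,-41,0,0.7],[0,0,0,0,-41,0,0.7]]'
python3 -m pendant '[[0,0,-0.03,0,0,0,0.9],[0,0,-0.05,0,0,0,0.9],[0,0,-0.05,0,0,0,0.9]]'
python3 -c "
from h import *
st()
p=imaging.read_camera('wrist'); save(p,'w20',(220,110,440,370),2.3)"
```

```text
clock: 18.33
tcp_pos: [434.6, -159.6, 344.2]
tool_rot: [-1.57, -0.052, 0.05]
ft_force: [0.6, -0.7, 0.4]
width: 65.9
clock: 18.58
tcp_pos: [438.2, -212.0, 342.8]
tool_rot: [-1.571, -0.048, 0.047]
ft_force: [-0.3, -0.3, 0.6]
width: 82.4
t 18.58 tcp [ 438.2 -212.   342.8] grasp [ 438.3 -212.1  162.8] F [-0.3 -0.3  0.6] M [-0.04  0.04 -0.02] w 82.4 q [-0.59  0.19  1.79 -0.    1.17 -0.65]
```

View pics/w20.png

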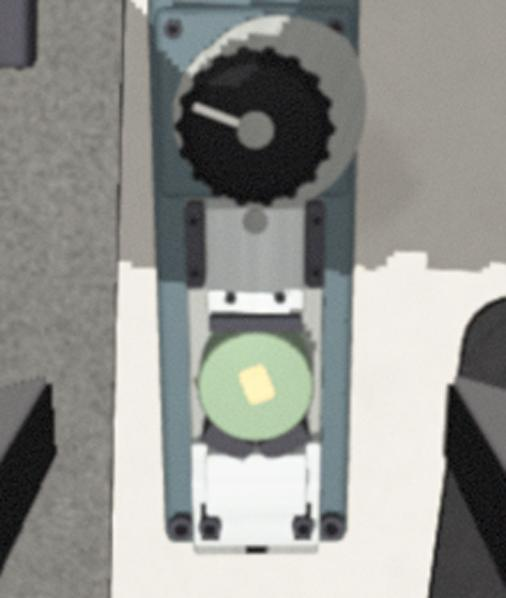

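```bash
python3 -c "
from h import *
print(workorder.sign_off())"
```

```text
the job is handed in; nothing more can be done
None
```

The specimen is clamped upright in the vee at about 26 N by my estimate, and I handed the job in at about 18.6 s of the 72 s allowed; no verdict is reported.

- **Placing:** I gripped the pale green specimen along y and stood it on the vise bed. I then regripped it lightly and moved it about 2 mm sideways onto the centre line before letting go.
- **Clamping:** I broke the knob loose with a firm clockwise twist and ran it on in one grasp. The specimen was home at about 1.8 rad. By torque and angle it reached about 40 N at 1.99 rad, more than the 25 N aimed for but under the 50 N limit. I backed the knob off to about 1.95 rad to bring it down to about 26 N. I then opened the fingers and moved clear.
- **Last checks:** The final wrist picture shows the knob pointer at about 1.94 rad, which agrees with the arm's own angle. The specimen sits upright, seated in the vee and centred between the jaws. The gripper is clear of everything, and the force readings are near zero. The tan and black specimens and the cup look unmoved; I judged that by eye, not by measuring.
- **Less certain:** The clamp force was never read directly. It comes from single torque readings with about 0.03 N m of scatter and from the shape of the torque rise. The wrist and top cameras differed by about 4 mm in the vise's x position. I settled that with the dead-reckoned grasp position.

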